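# Stand the try-on mirror up for a customer and hold it

### The arm

A 6-joint arm with a two-finger parallel gripper is mounted at the origin on the work surface. World frame = base frame: x ahead of the robot, y to its left, z up, the work surface at z = 0. Lengths are in m, angles in rad, forces in N, time in s.
With the tool pointing down it reaches from about 0.225 to 0.875 m from the base axis. Payload 3.4 kg.
Tool frame: the origin (TCP) lies midway between the tips of the shut fingers; the grasp point (between the pads) lies behind it (manip.grip_point_offset is the z of the grasp point in the tool frame, in m); z points along the fingers, x is the direction in which the jaws open and shut, and the axes are right-handed (so a half turn about z gives the same grasp; the last joint's range is limited). The gripper opens to 85 mm and grips with 20 to 120 N. Pads are 22 mm wide; open, the fingers measure 114 mm over their backs; the gripper's body (76 mm by 85 mm) begins 54 mm behind the grasp point. The pads swing forward as they close: fully open they stand 13 mm farther back than shut.
Start: joints at [-1.23, 0.276, 1.505, -0, 1.361, -0.121], TCP at [0.256, -0.515, 0.231] pointing down, gripper open.
Joint ranges: [-2.89, 2.89], [-0.75, 2.08], [0.22, 2.7], [-1.18, 4.32], [0.11, 2.71], [-2.7, 2.7]. Speed limits (rad/s): [2.57, 2.57, 3.14, 3.14, 3.14, 3.14].

### API

Orientations are given as a unit quaternion [w, x, y, z].
In Python, from rig import manip, eyes, recognise, regions_of, mark_of gives the robot as it stands.
- The arm moves only by the shell command python3 -m inch 'ROWS' [FORCE]. ROWS is JSON, a list of rows, each a list of 5 numbers: the gripper command: -1 is shut, 1 is fully open, values between are in proportion, then the shift along the tool's x, y, z in mm, then the turn about the tool's z in degrees. A call has 1 to 20 rows; each row shifts and turns the pose as measured when the row begins, along the tool's axes as they then stand; what a row does not reach is not made up. A row lasts 1/12 s, in which the tool goes at most 41.7 mm and 7.16 degrees, less where a joint would pass 70% of its speed; a pose out of reach is approached as far as the arm can. A call with a gripper value outside its range is refused whole. The fingers move at their own pace and stop on an object; FORCE is the grip in N (left out, the last holds). Time passes only in rows, so rows that do not move let the fingers close. It gives the time, the measured TCP pose, the force and the opening at its end, in the units of the state.
- manip.get_state(): the state, without advancing time (a new reading comes with each control period).
- eyes.get_image(name): name is "side" or "top"; returns a dict with "frame" (480x640x3 uint8, red, green, blue), "K" (3x3 intrinsics, pixels), "rvec" (rotation vector, rad) and "tvec" (3), from world to camera coordinates, as OpenCV has them. Camera axes: x right, y down, z forward; pixel columns grow to the right and rows downward; lengths in m; the calibration is good to about 2 mm. A picture is of the moment at which its call begins. There is no depth.
- manip.sign_off(): hands the job in, once; it reports no verdict.
Trained networks look in a picture, given as the dict that the camera call returned (one of the last four; its "shot" number tells which), for a name from the list of things; names that differ only in an ending like _2 or _b are one class to them, and where a whole thing is asked for, a point or a joint stands for the part that bears it (a point fixed in the world has none). Each returns a list of dicts, best first, with "confidence" (0 to 1); they miss things now and then, are a little off and sometimes report something else, mostly with a low value. They report only what shows in the picture. A call takes as long as a camera call.
- recognise(picture, target): "bbox" ([left, top, width, height] in pixels, round what is visible of it).
- regions_of(picture, target): "mask" (480x640 bool, what is visible of it) and "bbox" ([left, top, width, height] in pixels, round what is visible of it).
- mark_of(picture, target): "point" ([row, column] in pixels: a listed point, or the origin of a listed thing).
The state is a dict: "clock": time; "qpos": joint angles; "qd": joint speeds; "effort": joint torques, N m; "position": TCP position; "ee_rot": TCP orientation; "contact_force": force on the tool from outside, world axes, zero at the start; "moment": the same for the moment, N m; "width": finger opening in m.
Only numpy, scipy, OpenCV 4.12 (cv2) and the standard library are available. Lean on these libraries where they do the work, as an engineer would, in place of code of your own. Each camera call takes 0.05 s, during which the arm holds its last target.

### The job

A framed counter mirror lies face down on the grey serving mat with its wire kickstand folded against its back. Swing the kickstand out past its springy dead centre until it stays against its stop, then raise the mirror by its top bar, never letting it drop, until it stands upright on the mat on its bottom bar and the foot of the kickstand. It tips over at a touch, so finish still gripping the top bar, holding the mirror upright and still for the customer, with the other things on the counter left where they are.

Things in the scene. Friction and masses are not known exactly. Their poses are not given: they have to be found in the camera images.
- mirror: loose counter mirror, about 0.8 kg, lying on its glass: 14 mm aluminium tube round a 158 x 193 mm panel, 264 mm from bottom bar to top bar over all, 184 mm wide. Origin on its glass-side plane under the middle; own x runs from bottom bar to top bar (level at the start, straight up when it stands upright), y along the bars, z out of its back (up at the start). Dark back of the panel is 12 mm along z
- top_bar (a point): middle of the top bar, at x 125, z 19 in the mirror's frame (mm): 14 mm round tube along the mirror's y, free over 140 mm, bent 12 mm back so that it lies 12 mm clear of the mat; a 40 mm gap parts it from the panel's top edge. It is 250 mm from the bottom bar and turns easily in the fingers as the mirror is raised
- bottom_bar (a point): middle of the bottom bar, at x -125, z 7 in the mirror's frame: 14 mm round tube with rubber sleeves, resting on the mat; the mirror pivots (and may roll or slip 10 to 20 mm towards the kickstand's side) on it as it is raised
- stand_hinge (a point): middle of the kickstand's hinge line, on two hubs on the mirror's back, at x 18, z 28 in the mirror's frame; the line runs along the mirror's y
- stand_bar (a point): middle of the kickstand's foot bar: 11 mm rubber sleeve 84 mm long along the mirror's y, 176.4 mm from the hinge. Folded, it lies 33 mm beyond the bottom bar's middle (21 mm clear of it), its centre 28 mm over the mat, higher than the bottom bar (14 mm) and the panel (12 mm), so fingertips pass over these
- kickstand (a joint): angle of the kickstand: U of 7 mm steel wire, 120 mm wide. 0 = folded flat towards the bottom bar; grows as its foot bar lifts off the back; stop at 0.611. An over-centre spring pushes it shut below about 0.4 while the mirror lies flat (about 2 N at the foot bar to start) and holds it at the stop beyond. At the stop, with bottom bar and foot bar both on the mat, the mirror is upright, the foot 120 mm behind the bottom bar
- mat: fixed grey serving mat, 455 x 360 x 4 mm; origin on the counter under the lying mirror's middle; it runs from -300 to 155 mm along its x (roughly the lying mirror's x) and 180 mm to either side along y
- ring_box: closed dark red ring box, 52 x 48 x 38 mm, on the mat beside the mirror; origin under its middle
- loupe: folding steel loupe, 68 x 24 x 20 mm, on the mat on the other side of the mirror; origin under its middle
- bangle: brass bangle, 68 mm across, 9 mm high, on the mat beside the kickstand's foot bar; origin under its middle
- specs_case: brown spectacle case, 160 x 62 x 41 mm, on the counter to the right; origin under its middle
- calculator: grey desk calculator, 150 x 105 x 20 mm, on the counter to the left; origin under its middle
- gift_box: square lidded gift box, 89 x 89 x 46 mm, on the counter to the left; origin under its middle
- stapler: black stapler, 135 x 34 x 45 mm, on the counter to the right; origin under its middle

How it is judged:
By the outcome, as a careful person would: the job done as asked, in the order asked, and still so for the second after the job is handed in, while the arm keeps its last pose, push and grip.
It also fails if it takes over 61 s, if anything falls off the work surface, if the arm or the gripper's body presses on something with over 40 N, if the wrist force passes 120 N, or if a joint passes its speed limit or range.

## Working session

There is one attempt and no reset: what is moved stays moved. The work goes in short steps, Python scripts to look and compute and a shell command to move; the robot and the scene stay as the last step left them, time stands still between calls to the robot, and variables do not carry over. Pictures are saved under pics/ and viewed, and the job is handed in when it is done.

```bash
ls; mkdir -p pics; cat > h.py <<'E'
import numpy as np, cv2
from rig import manip, eyes, recognise, regions_of, mark_of
def ray(im,rc):
    R,_=cv2.Rodrigues(np.array(im["rvec"],float)); t=np.array(im["tvec"],float).ravel()
    uv=np.array([[[rc[1],rc[0]]]],float); 
    n=cv2.undistortPoints(uv,np.array(im["K"],float),None).ravel()
    return -R.T@t, R.T@np.array([n[0],n[1],1.])
def at_z(im,rc,z):
    o,d=ray(im,rc); return o+d*(z-o[2])/d[2]
def tri(a,b):
    A=np.zeros((3,3));B=np.zeros(3)
    for o,d in (a,b):
        d=d/np.linalg.norm(d);P=np.eye(3)-np.outer(d,d);A+=P;B+=P@o
    return np.linalg.solve(A,B)
def proj(im,p):
    return cv2.projectPoints(np.array(p,float).reshape(-1,1,3),np.array(im["rvec"],float),np.array(im["tvec"],float),np.array(im["K"],float),None)[0].reshape(-1,2)
def save(im,n): cv2.imwrite("pics/"+n,im["frame"][:,:,::-1])
E
python3 - <<'E'
from h import *
s=eyes.get_image("side");t=eyes.get_image("top")
save(s,"s0.png");save(t,"t0.png")
print(manip.get_state(),manip.grip_point_offset)
Z=dict(mirror=.004,top_bar=.023,bottom_bar=.011,stand_hinge=.032,stand_bar=.032,ring_box=.004,loupe=.004,bangle=.004,specs_case=0,calculator=0,gift_box=0,stapler=0,mat=0)
for n,z in Z.items():
    o=[n]
    for im in (t,s):
        m=mark_of(im,n)
        if m: o+= [np.round(m[0]["point"]),round(m[0]["confidence"],2),np.round(at_z(im,m[0]["point"],z)*1000)]
    print(*o)
E
```

```text
pics
{'clock': 0.1, 'qpos': array([-1.23001316e+00,  2.76509726e-01,  1.50599141e+00,  2.27950327e-05,
        1.36070376e+00, -1.21001450e-01]), 'qd': array([ 9.38351772e-04,  3.76978789e-05, -3.09070130e-03,  1.52515842e-03,
       -2.38277803e-04, -1.23653778e-03]), 'effort': array([ 1.45697875e-03, -4.17701054e+01, -2.46405029e+01, -1.52293792e-04,
        5.77006504e-03, -5.15811777e-06]), 'position': array([ 0.25603445, -0.51433146,  0.2305448 ]), 'ee_rot': array([-5.12761004e-04,  8.50159190e-01, -5.26525119e-01, -6.22121646e-04]), 'contact_force': array([ 0.06539393,  0.26672056, -0.32437137]), 'moment': array([ 0.02136533, -0.00744376,  0.03036242]), 'width': 0.0857004404083921} -0.0187
mirror [250. 322.] 0.9 [544. -24.   4.] [240. 326.] 0.6 [548. -33.   4.]
top_bar [250. 290.] 0.77 [621.  74.  23.]
bottom_bar [281. 361.] 0.85 [ 473. -127.   11.] [229. 359.] 0.8 [ 473. -119.   11.]
stand_hinge [248. 315.] 0.68 [545.  -6.  32.] [239. 318.] 0.75 [560.  -4.  32.]
stand_bar [285. 372.] 0.66 [ 461. -152.   32.] [222. 366.] 0.74 [ 459. -144.   32.]
ring_box [278. 263.] 0.86 [464. 121.   4.] [283. 329.] 0.82 [459. 113.   4.]
loupe [213. 360.] 0.64 [ 649. -116.    4.] [213. 312.] 0.67 [ 652. -119.    4.]
bangle [258. 417.] 0.5 [ 541. -266.    4.] [193. 361.] 0.46 [ 546. -285.    4.]
specs_case [330. 506.] 0.75 [ 377. -490.    0.] [174. 428.] 0.89 [ 371. -498.    0.]
calculator [410. 280.] 0.94 [381. 510.   0.]
gift_box [226. 132.] 0.85 [574. 475.   0.] [365. 227.] 0.83 [572. 477.   0.]
stapler [150. 368.] 0.57 [ 629. -524.    0.]
mat [281. 361.] 0.29 [ 474. -127.    0.]
```

View pics/s0.png

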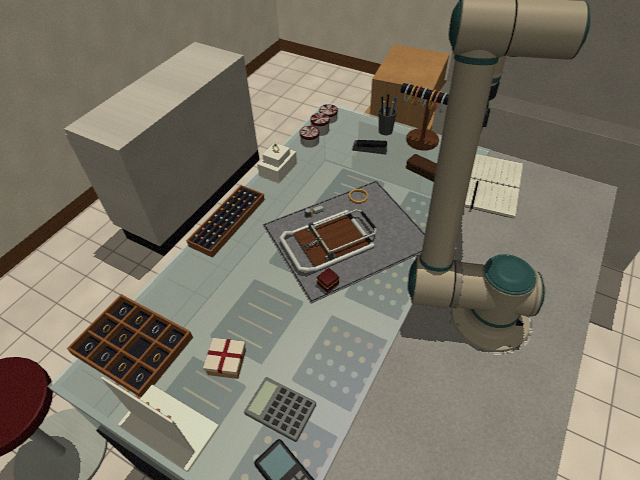

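View pics/t0.png

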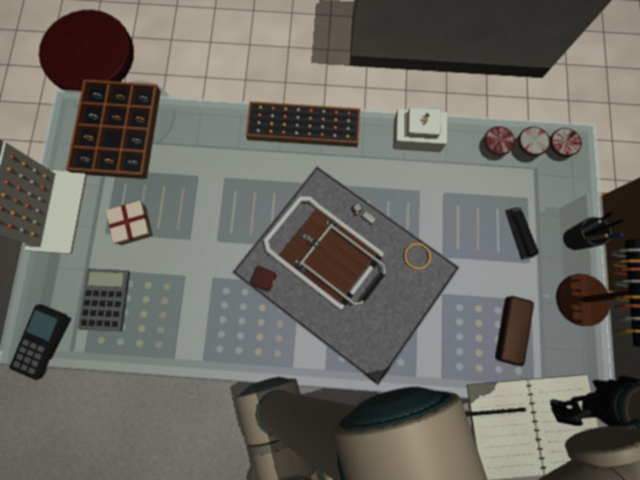

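```bash
python3 - <<'E'
from h import *
t=cv2.imread("pics/t0.png");s=cv2.imread("pics/s0.png")
cv2.imwrite("pics/tz.png",cv2.resize(t[160:340,230:440],None,fx=3.8,fy=3.3,interpolation=2)[:600,:800])
cv2.imwrite("pics/sz.png",cv2.resize(s[170:310,260:440],None,fx=4.2,fy=4.2,interpolation=2)[:600,:800])
E
```

```text
(no output)
```

View pics/tz.png

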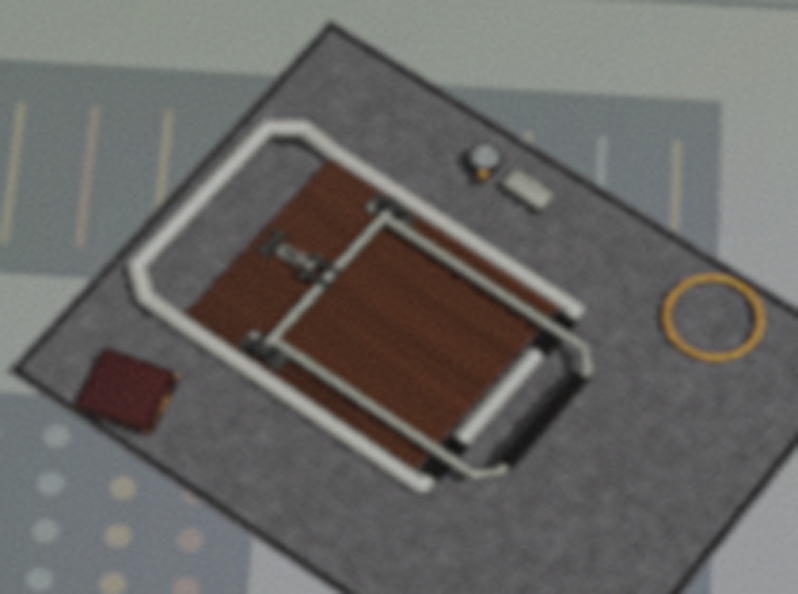

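View pics/sz.png

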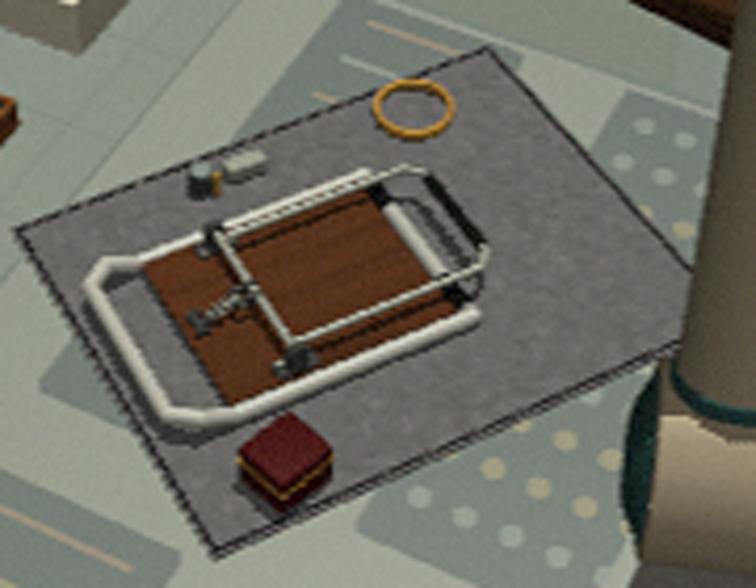

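```bash
python3 -m inch '[[1,0,0,0,-7],[1,0,0,0,-7],[1,0,0,0,-7],[1,0,0,0,-7],[1,0,0,0,-7],[1,0,0,0,-7],[1,0,0,0,-7],[1,0,0,0,-7],[1,0,0,0,-7],[1,0,0,0,-7],[1,0,0,0,-7],[1,0,0,0,-7],[1,0,0,0,-7],[1,0,0,0,-7],[1,0,0,0,-7],[1,0,0,0,-7],[1,0,0,0,-5]]'
cat >> h.py <<'E'
from scipy.optimize import least_squares
P0=dict(top_bar=[125,0,19],bottom_bar=[-125,0,7],stand_hinge=[18,0,28],stand_bar=[18-176.4,0,28],mirror=[0,0,0])
def world(p,loc):
    x,y,a=p; loc=np.atleast_2d(loc)/1000.
    c,s=np.cos(a),np.sin(a)
    return np.c_[x+c*loc[:,0]-s*loc[:,1],y+s*loc[:,0]+c*loc[:,1],.004+loc[:,2]]
def tool():
    st=manip.get_state(); w,x,y,z=st["ee_rot"]
    from scipy.spatial.transform import Rotation as Ro
    return st,Ro.from_quat([x,y,z,w]).as_matrix()
E
python3 - <<'E'
from h import *
s=eyes.get_image("side");t=eyes.get_image("top")
obs=[]
for im in (t,s):
    for n in P0:
        m=mark_of(im,n)
        if m and m[0]["confidence"]>.5: obs.append((im,n,m[0]["point"]))
# manual clicks, top zoom: foot sleeve mid, top bar mid
f=lambda p:sum([list((proj(im,world(p,P0[n]))[0]-np.array(q)[::-1])) for im,n,q in obs],[])
r=least_squares(f,[.55,-.03,.93],loss="soft_l1")
print(r.x,np.degrees(r.x[2]),[(o[1],np.round(e,1)) for o,e in zip(obs,np.reshape(f(r.x),(-1,2)))])
import json;json.dump(list(r.x),open("pose.json","w"))
print(manip.get_state()["position"],tool()[1].round(3),manip.get_state()["clock"])
L=[]
for a,b in [((132,-60,7),(132,60,7)),((125,-70,19),(125,70,19)),((-125,-60,7),(-125,60,7)),((-158.4,-42,28),(-158.4,42,28)),((18,-60,28),(18,60,28)),((-100,-85,7),(60,-85,7)),((-100,85,7),(60,85,7))]: L.append((a,b))
for im,nm,(r0,r1,c0,c1) in ((t,"o_t",(160,340,230,440)),(s,"o_s",(170,310,260,440))):
    k=3.3; g=cv2.resize(im["frame"][r0:r1,c0:c1,::-1].copy(),None,fx=k,fy=k,interpolation=2)
    for a,b in L:
        q=(proj(im,world(r.x,[a,b]))-[c0,r0]+.5)*k
        cv2.line(g,tuple(map(int,q[0])),tuple(map(int,q[1])),(0,255,0),1)
    cv2.imwrite(f"pics/{nm}1.png",g)
E
```

```text
clock: 2.82
position: [0.2562, -0.5148, 0.2313]
ee_rot: [0.0, 0.881, 0.473, -0.0]
contact_force: [0.0, -1.4, 0.7]
width: 0.0855
[ 0.54281751 -0.0240553   0.97984994] 56.14126588298316 [('top_bar', array([5.6, 0. ])), ('bottom_bar', array([-4.1,  1.2])), ('stand_hinge', array([ 0.4, -0.2])), ('stand_bar', array([-2.8, -2.5])), ('mirror', array([ 0.6, -2.5])), ('top_bar', array([0.8, 2.4])), ('bottom_bar', array([ 40.6, -11.2])), ('stand_hinge', array([1.2, 1.4])), ('stand_bar', array([-0.1, -5.2])), ('mirror', array([-1.1,  1.5]))]
[ 0.25622033 -0.51480385  0.23127715] [[ 0.557  0.831  0.   ]
 [ 0.831 -0.557 -0.   ]
 [ 0.     0.    -1.   ]] 3.4167
```

View pics/o_t1.png

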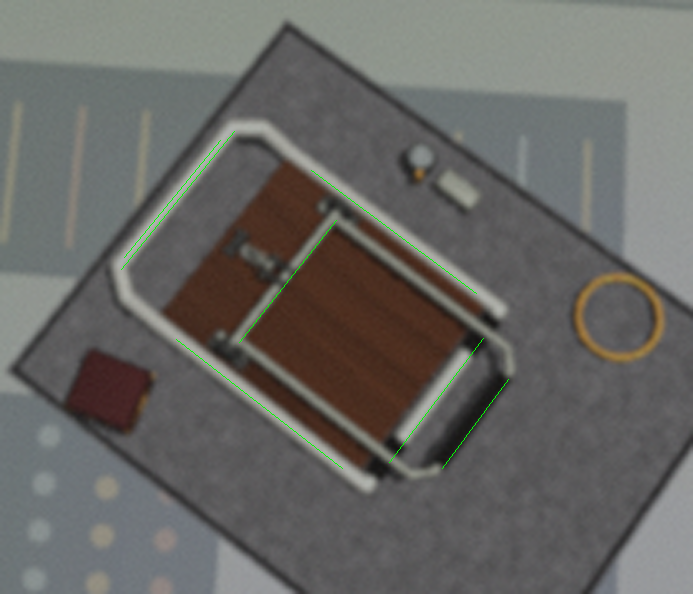

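View pics/o_s1.png

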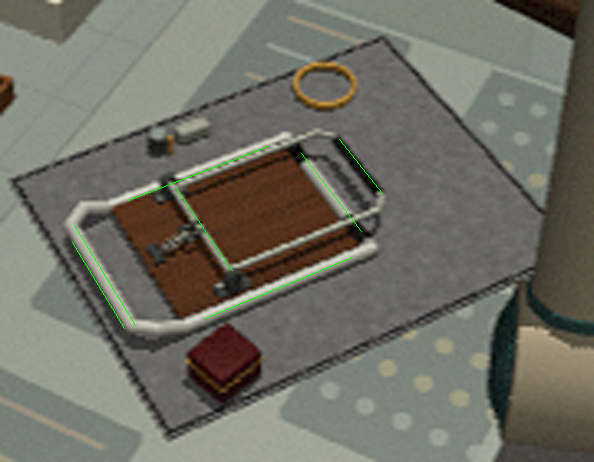

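```bash
python3 - <<'E'
from h import *
import json
s=eyes.get_image("side");t=eyes.get_image("top")
k=3.3
# (im,off, clicked pts on line, local line a,b)
C=[(t,(230,160),[(140,308),(250,393),(365,482)],(-90,85,7),(60,85,7)),
   (t,(230,160),[(275,139),(380,220),(495,308)],(-90,-85,7),(60,-85,7)),
   (t,(230,160),[(404,433),(465,357)],(-125,-50,7),(-125,50,7)),
   (t,(230,160),[(509,375),(439,467)],(-158.4,-42,28),(-158.4,42,28)),
   (t,(230,160),[(336,212),(240,338)],(18,-60,28),(18,60,28)),
   (t,(230,160),[(222,145),(135,250)],(125,-60,19),(125,60,19)),
   (s,(260,170),[(170,328),(370,247)],(-90,85,7),(60,85,7)),
   (s,(260,170),[(288,138),(240,156)],(-90,-85,7),(60,-85,7)),
   (s,(260,170),[(310,162),(360,230)],(-125,-50,7),(-125,50,7)),
   (s,(260,170),[(342,142),(380,190)],(-158.4,-42,28),(-158.4,42,28)),
   (s,(260,170),[(75,230),(125,315)],(125,-60,19),(125,60,19)),
   (s,(260,170),[(178,188),(228,265)],(18,-60,28),(18,60,28))]
def f(p):
    o=[]
    for im,off,pts,a,b in C:
        q=proj(im,world(p,[a,b])); d=q[1]-q[0]; n=np.array([-d[1],d[0]])/np.linalg.norm(d)
        for c in pts: o.append((np.array(c)/k+off-.5-q[0])@n)
    return o
r=least_squares(f,[.54,-.024,.94],loss="soft_l1")
print(r.x,np.degrees(r.x[2]),np.round(r.fun,1)); json.dump(list(r.x),open("pose.json","w"))
for n in P0: print(n,world(r.x,P0[n]).round(4))
for im,nm,(r0,r1,c0,c1) in ((t,"o_t",(160,340,230,440)),(s,"o_s",(170,310,260,440))):
    g=cv2.resize(im["frame"][r0:r1,c0:c1,::-1].copy(),None,fx=k,fy=k,interpolation=2)
    for c in C:
        q=(proj(im,world(r.x,c[3:5]))-[c0,r0]+.5)*k
        cv2.line(g,tuple(map(int,q[0])),tuple(map(int,q[1])),(0,255,0),1)
    cv2.imwrite(f"pics/{nm}2.png",g)
E
```

```text
[ 0.54539443 -0.02370281  0.97520708] 55.87524956523171 [-0.3 -0.   0.3  0.1 -0.4 -0.7  1.   0.3  0.2  0.3  1.  -0.1 -0.1 -0.
  0.9  0.6  0.   0.1 -1.  -0.5 -0.7 -0.6  0.1  0.4 -0.9 -0.4]
top_bar [[0.6155 0.0798 0.023 ]]
bottom_bar [[ 0.4753 -0.1272  0.011 ]]
stand_hinge [[ 0.5555 -0.0088  0.032 ]]
stand_bar [[ 0.4565 -0.1548  0.032 ]]
mirror [[ 0.5454 -0.0237  0.004 ]]
```

View pics/o_t2.png

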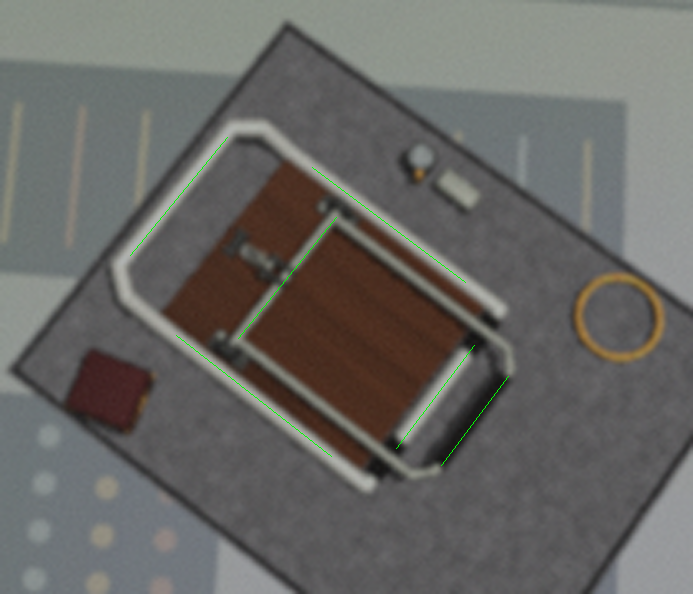

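View pics/o_s2.png

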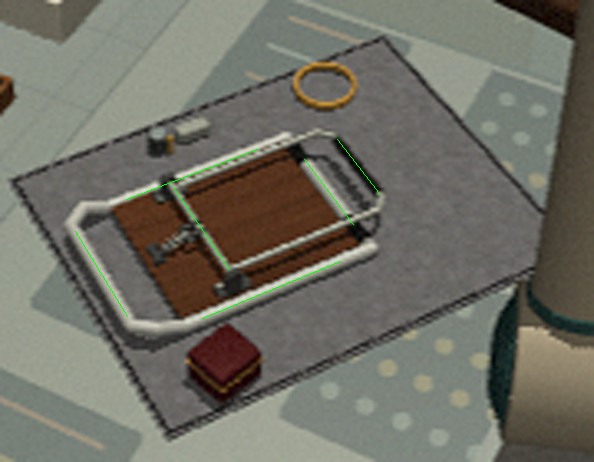

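```bash
python3 -m inch '[[0.3,34,-3,0,0],[0,34,-3,0,0],[0,34,-3,0,0],[0,34,-3,0,0],[0,34,-3,0,0],[0,34,-3,0,0],[0,34,-3,0,0],[0,34,-3,0,0],[0,34,-3,20,0],[0,34,-3,30,0],[0,34,-2,30,0],[0,34,-2,30,0],[0,0,0,20,0],[0,0,0,0,0]]' 30; python3 - <<'E'
from h import *
import json
p=json.load(open("pose.json"))
s=eyes.get_image("side");t=eyes.get_image("top");save(s,"s3.png")
st,R=tool(); print(st["position"],st["clock"],st["width"],st["contact_force"])
fb=world(p,P0["stand_bar"])[0]; print("to foot, tool axes mm",(R.T@(fb-st["position"])*1000).round(1),R[:,0])
g=cv2.resize(s["frame"][110:310,260:460,::-1],None,fx=3,fy=3,interpolation=2);cv2.imwrite("pics/s3.png",g)
g=cv2.resize(t["frame"][200:340,300:440,::-1],None,fx=4,fy=4,interpolation=2);cv2.imwrite("pics/t3.png",g)
E
```

```text
clock: 4.68
position: [0.4627, -0.1561, 0.1061]
ee_rot: [0.008, 0.884, 0.467, 0.003]
contact_force: [-0.9, 0.2, 0.1]
width: 0.0431
[ 0.46446139 -0.15815378  0.10918387] 4.7833 0.04221257437144309 [-1.21559346  0.01976442 -0.2048241 ]
to foot, tool axes mm [ -1.6 -10.2  77. ] [ 0.56531451  0.82487323 -0.00191493]
```

View pics/s3.png

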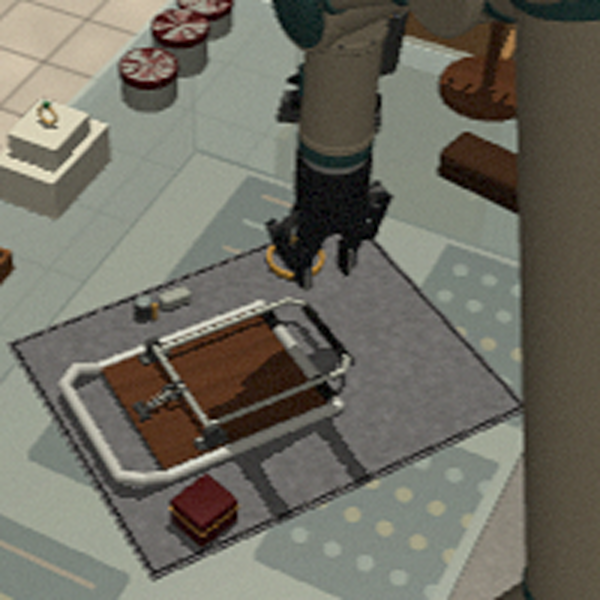

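View pics/t3.png

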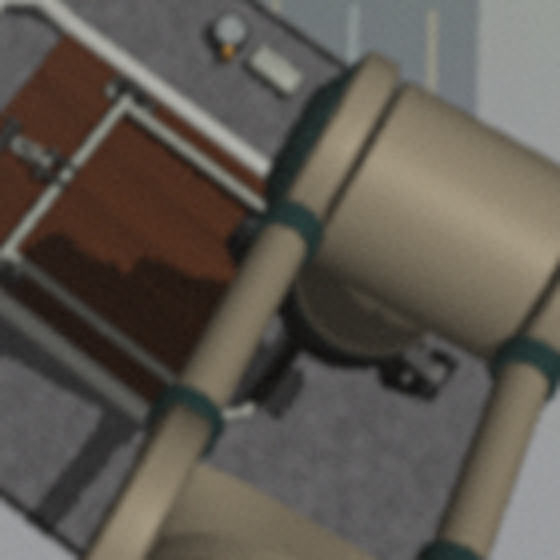

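```bash
python3 -m inch '[[0,-1,-10,0,0],[0,0,0,10,0],[0,0,0,15,0],[0,0,0,0,0],[0,0,0,0,0]]' ; python3 - <<'E'
from h import *
import json
p=json.load(open("pose.json"))
st,R=tool(); print(st["position"],st["clock"],st["qd"].round(3))
fb=world(p,P0["stand_bar"])[0]; print("to foot, tool axes mm",(R.T@(fb-st["position"])*1000).round(1),R[:,0],R[:,2])
E
```

```text
clock: 5.2
position: [0.4576, -0.1592, 0.0916]
ee_rot: [0.017, 0.886, 0.463, 0.008]
contact_force: [-1.0, 0.1, -0.2]
width: 0.0428
[ 0.45764854 -0.15921882  0.0915994 ] 5.2 [-0.02  -0.015  0.01  -0.001  0.01  -0.001]
to foot, tool axes mm [ 3.  -5.6 59.4] [ 0.57082617  0.82107014 -0.00114543] [ 0.02992622 -0.02219945 -0.99930556]
```

```bash
python3 -m inch '[[0,3,-6,0,0],[0,0,0,12,0],[0,0,0,12,0],[0,0,0,12,0],[0,0,0,12,0],[0,0,0,6,0],[0,0,0,0,0],[0,0,0,0,0]]' ; python3 - <<'E'
from h import *
import json
p=json.load(open("pose.json"))
s=eyes.get_image("side");t=eyes.get_image("top")
st,R=tool(); print(st["position"],st["clock"],st["qd"].round(3),st["contact_force"])
fb=world(p,P0["stand_bar"])[0]; print("to foot, tool axes mm",(R.T@(fb-st["position"])*1000).round(1),R[:,0],R[:,2])
g=cv2.resize(s["frame"][160:300,280:440,::-1],None,fx=4,fy=4,interpolation=2);cv2.imwrite("pics/s4.png",g)
E
```

```text
clock: 5.87
position: [0.4587, -0.1578, 0.0462]
ee_rot: [0.024, 0.887, 0.46, 0.013]
contact_force: [-0.4, 0.1, 1.1]
width: 0.0427
[ 0.4590051  -0.15786864  0.04643564] 5.9667 [ 0.002  0.002 -0.001 -0.001 -0.004 -0.001] [ 0.33025334 -0.35338124  0.50693505]
to foot, tool axes mm [ 1.  -4.6 14.2] [0.57606141 0.8174046  0.00172098] [ 0.04611663 -0.03039824 -0.99847344]
```

View pics/s4.png

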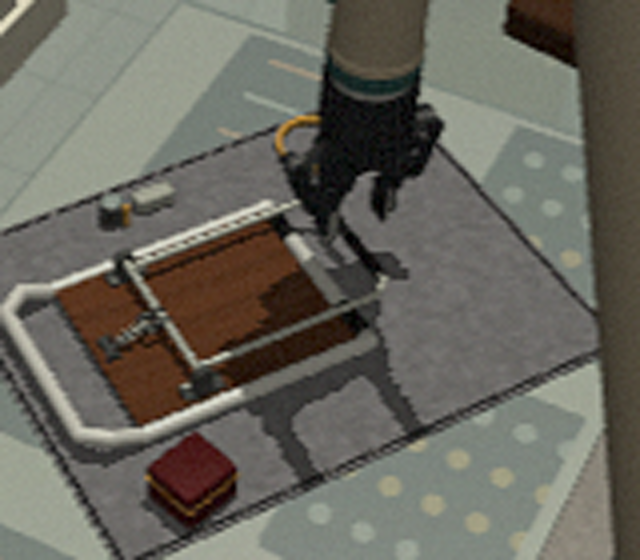

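```bash
python3 -m inch '[[0,2,-4,0,0],[0,0,0,12,0],[0,0,0,10,0],[0,0,0,5,0],[0,0,0,0,0],[0,0,0,0,0]]' ; python3 - <<'E'
from h import *
import json
p=json.load(open("pose.json"))
st,R=tool(); print(st["position"],st["clock"],st["qd"].round(3),st["contact_force"])
fb=world(p,P0["stand_bar"])[0]; print("to foot, tool axes mm",(R.T@(fb-st["position"])*1000).round(1),R[:,0],R[:,2])
E
```

```text
clock: 6.47
position: [0.46, -0.1547, 0.0221]
ee_rot: [0.027, 0.887, 0.46, 0.016]
contact_force: [-0.3, 0.9, 0.2]
width: 0.043
[ 0.46001173 -0.15465899  0.02214791] 6.4667 [0.003 0.002 0.    0.002 0.003 0.002] [-0.30214123  0.86830797  0.19632882]
to foot, tool axes mm [ -2.1  -2.1 -10. ] [0.5761806  0.81731654 0.00309569] [ 0.05256803 -0.0332784  -0.9980627 ]
```

```bash
python3 -m inch '[[0,-2,0,1,0],[-0.4,0,0,0,0],[-0.4,0,0,0,0],[-1,0,0,0,0],[-1,0,0,0,0],[-1,0,0,0,0],[-1,0,0,0,0]]' 30; python3 - <<'E'
from h import *
s=eyes.get_image("side")
st,R=tool(); print(st["position"],st["clock"],st["width"],st["contact_force"],st["moment"])
g=cv2.resize(s["frame"][160:300,280:440,::-1],None,fx=4,fy=4,interpolation=2);cv2.imwrite("pics/s5.png",g)
E
```

```text
clock: 7.05
position: [0.4597, -0.1566, 0.0227]
ee_rot: [0.028, 0.887, 0.461, 0.017]
contact_force: [0.8, 1.1, -1.1]
width: 0.0094
[ 0.4597032  -0.15661003  0.02272483] 7.1 0.009929361338309805 [ 0.91973467 -0.50174818 -1.32779735] [ 0.14170283 -0.08000286  0.12695621]
```

View pics/s5.png

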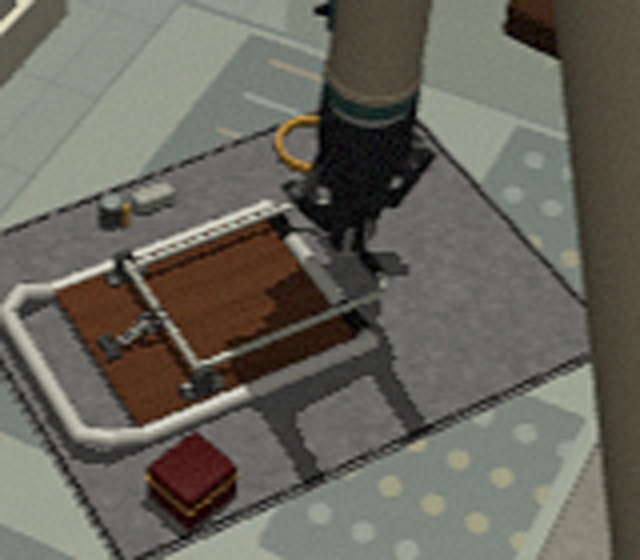

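```bash
cat > chk.py <<'E'
from h import *
import sys
st,R=tool(); p0=np.array([.4597,-.1566,.0227]); u=np.array([np.cos(.9752),np.sin(.9752),0]); v=np.array([-u[1],u[0],0])
d=(st["position"]-p0)*1000; h=d[2]; a=np.arcsin(np.clip(h/176.4,-1,1))
print("h %.1f  along u %.1f (want %.1f) lat %.1f ang %.3f"%(h,d@u,176.4*(1-np.cos(a)),d@v,a),st["contact_force"].round(1),"w",round(st["width"]*1000,1),"t",st["clock"],"toolz",R[:,2].round(3),"yaw",np.degrees(np.arctan2(R[1,0],R[0,0])).round(1))
E
python3 -m inch '[[-1,0,0,-8,0],[-1,0,0,-8,0],[-1,1,0,-8,0],[-1,1,0,-8,0],[-1,1,0,-8,0],[-1,1,0,0,0]]'; python3 chk.py
```

```text
clock: 7.6
position: [0.46, -0.1518, 0.0669]
ee_rot: [0.028, 0.887, 0.46, 0.017]
contact_force: [-2.8, -4.2, -0.0]
width: 0.0094
h 44.2  along u 4.1 (want 5.6) lat 2.4 ang 0.253 [-2.8 -4.2 -0. ] w 9.4 t 7.6 toolz [ 0.055 -0.035 -0.998] yaw 54.9
```

```bash
python3 -m inch '[[-1,1,0,-8,0],[-1,2,0,-8,0],[-1,3,0,-8,0],[-1,3,0,-8,0],[-1,3,0,-4,0],[-1,1,0,0,0]]'; python3 chk.py;  python3 - <<'E'
from h import *
s=eyes.get_image("side")
g=cv2.resize(s["frame"][140:300,260:440,::-1],None,fx=4,fy=3.7,interpolation=2);cv2.imwrite("pics/s6.png",g)
E
```

```text
clock: 8.1
position: [0.4665, -0.1394, 0.1085]
ee_rot: [0.03, 0.887, 0.46, 0.017]
contact_force: [-2.1, -3.1, 0.7]
width: 0.0092
h 85.8  along u 18.0 (want 22.3) lat 4.0 ang 0.508 [-2.1 -3.1  0.7] w 9.2 t 8.1 toolz [ 0.058 -0.037 -0.998] yaw 54.8
```

View pics/s6.png

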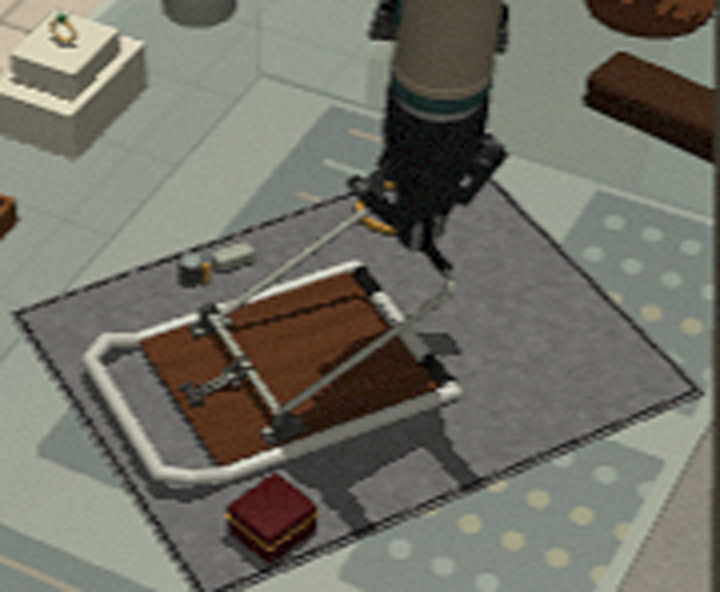

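```bash
python3 -m inch '[[-1,3,0,-5,0],[-1,3,0,-5,0],[-1,3,0,-4,0],[-1,1,0,-1,0],[-1,0,0,0,0]]'; python3 chk.py
```

```text
clock: 8.57
position: [0.4718, -0.1315, 0.1248]
ee_rot: [0.031, 0.887, 0.461, 0.016]
contact_force: [-0.2, -0.9, -0.2]
width: 0.0095
h 102.1  along u 27.6 (want 32.6) lat 4.0 ang 0.617 [-0.2 -0.9 -0.2] w 9.5 t 8.5667 toolz [ 0.058 -0.04  -0.998] yaw 54.9
```

```bash
python3 -m inch '[[-1,2,0,-3,0],[-1,2,0,-2,0],[-1,0,0,0,0]]'; python3 chk.py
```

```text
clock: 8.82
position: [0.473, -0.128, 0.1291]
ee_rot: [0.031, 0.887, 0.461, 0.015]
contact_force: [-0.1, -1.6, -3.7]
width: 0.0094
h 106.4  along u 31.1 (want 35.7) lat 5.1 ang 0.648 [-0.1 -1.6 -3.7] w 9.4 t 8.8167 toolz [ 0.055 -0.041 -0.998] yaw 54.9
```

```bash
python3 -m inch '[[-0.3,0,0,0,0],[0,0,0,0,0],[0.2,0,0,0,0],[0.2,0,0,0,0],[0.2,0,0,-10,0],[0.2,0,0,-20,0],[0.2,0,0,-25,0],[0.2,0,0,-25,0],[0.2,0,0,0,0]]'; python3 chk.py; python3 - <<'E'
from h import *
s=eyes.get_image("side");t=eyes.get_image("top")
cv2.imwrite("pics/s7.png",cv2.resize(s["frame"][140:300,260:440,::-1],None,fx=4,fy=3.7,interpolation=2))
cv2.imwrite("pics/t7.png",cv2.resize(t["frame"][160:340,230:440,::-1],None,fx=3.3,fy=3.3,interpolation=2))
E
```

```text
clock: 9.57
position: [0.4673, -0.1203, 0.2094]
ee_rot: [0.024, 0.888, 0.46, 0.015]
contact_force: [0.6, 0.0, 0.1]
width: 0.0512
h 186.7  along u 34.3 (want 176.4) lat 14.1 ang 1.571 [0.6 0.  0.1] w 51.2 t 9.5667 toolz [ 0.05  -0.029 -0.998] yaw 54.8
```

View pics/s7.png

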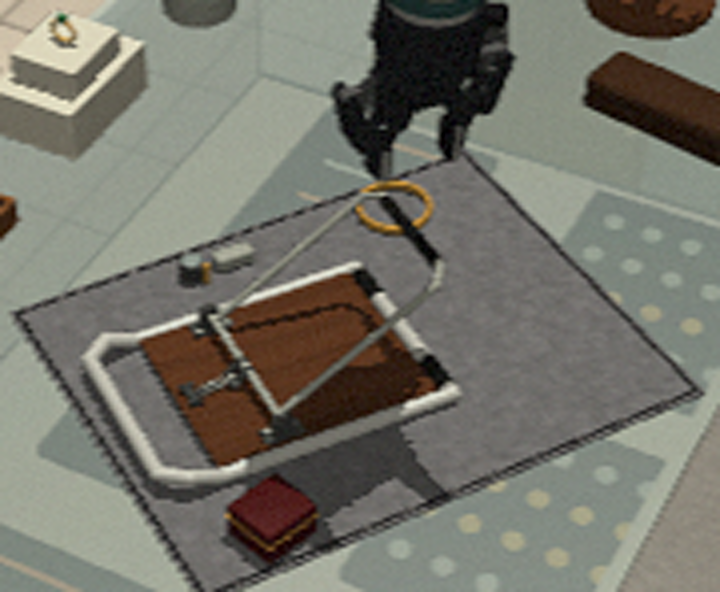

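View pics/t7.png

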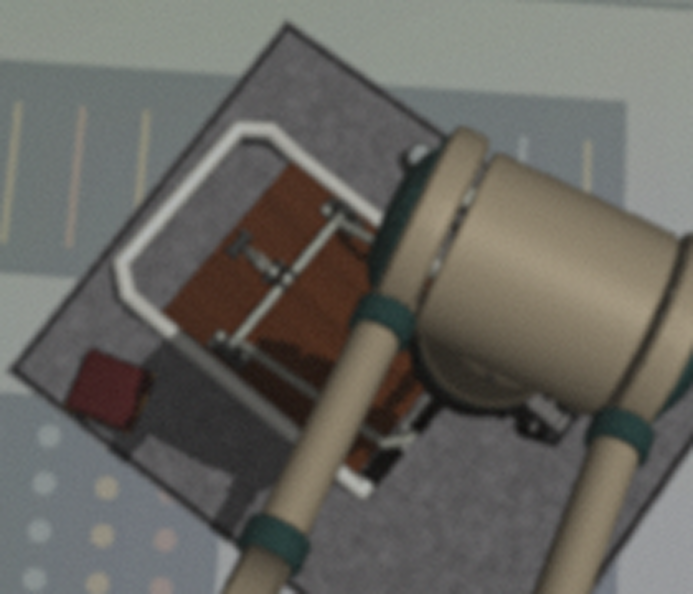

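```bash
python3 -m inch '[[0.2,15,0,0,0],[0.2,30,1,0,0],[0.2,35,1,0,0],[0.2,35,1,0,0],[0.2,35,1,5,0],[0.2,35,1,10,0],[0.2,30,0,10,0],[0.2,15,0,10,0],[0.2,0,0,0,0],[0.2,0,0,0,0]]'; python3 - <<'E'
from h import *
st,R=tool();d=R.T@(np.array([.6155,.0798,.023])-st["position"])*1000;print(d,R[:,2].round(3),st["clock"])
s=eyes.get_image("side");t=eyes.get_image("top")
cv2.imwrite("pics/s8.png",cv2.resize(s["frame"][140:300,240:420,::-1],None,fx=4,fy=3.7,interpolation=2))
cv2.imwrite("pics/t8.png",cv2.resize(t["frame"][160:340,230:440,::-1],None,fx=3.3,fy=3.3,interpolation=2))
E
```

```text
clock: 10.5
position: [0.6017, 0.0742, 0.1541]
ee_rot: [0.015, 0.889, 0.458, 0.004]
contact_force: [0.2, 0.0, -0.4]
width: 0.0512
[ 13.52488843   3.91587716 131.14505888] [ 0.021 -0.024 -0.999] 10.5
```

View pics/s8.png

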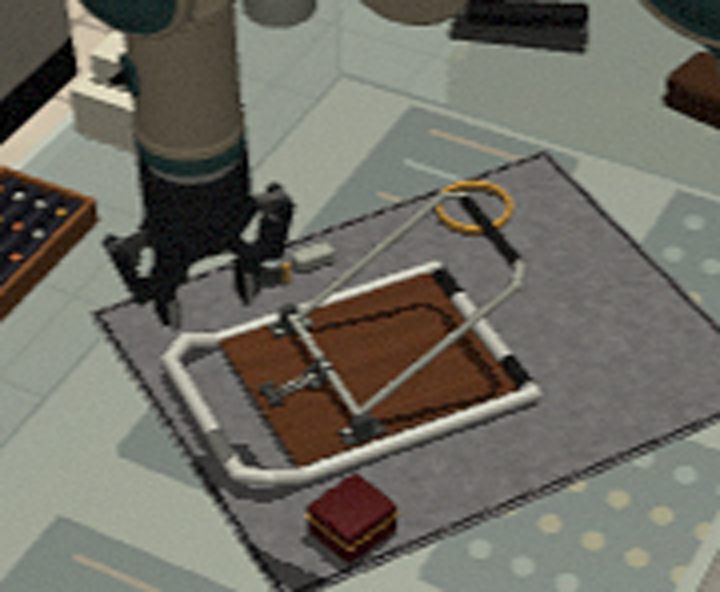

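View pics/t8.png

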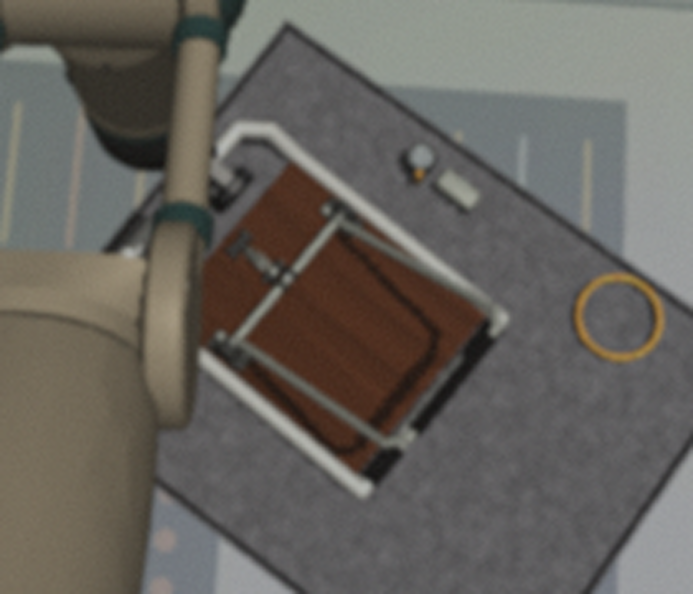

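```bash
python3 - <<'E'
from h import *
import json
s=eyes.get_image("side");t=eyes.get_image("top")
T=(230,160,3.3,3.3);S=(240,140,4,3.7)
C=[(t,T,[(140,308),(250,398),(365,489)],(-90,85,7),(60,85,7)),
   (t,T,[(280,139),(380,216),(495,308)],(-90,-85,7),(60,-85,7)),
   (t,T,[(340,213),(232,343)],(18,-60,28),(18,60,28)),
   (t,T,[(230,143),(135,248)],(125,-60,19),(125,60,19)),
   (s,S,[(290,472),(530,397)],(-90,85,7),(60,85,7)),
   (s,S,[(220,338),(435,269)],(-90,-85,7),(60,-85,7)),
   (s,S,[(470,310),(500,350)],(-125,-50,7),(-125,50,7)),
   (s,S,[(180,372),(230,455)],(125,-60,19),(125,60,19)),
   (s,S,[(298,322),(355,408)],(18,-60,28),(18,60,28))]
def f(p):
    o=[]
    for im,off,pts,a,b in C:
        q=proj(im,world(p,[a,b])); d=q[1]-q[0]; n=np.array([-d[1],d[0]])/np.linalg.norm(d)
        for c in pts: o.append((np.array(c)/off[2:]+off[:2]-.5-q[0])@n)
    return o
r=least_squares(f,[.54,-.024,.94],loss="soft_l1")
print(r.x,np.degrees(r.x[2]),np.round(r.fun,1)); json.dump(list(r.x),open("pose2.json","w"))
for n in ("top_bar","bottom_bar"): print(n,world(r.x,P0[n]).round(4))
for im,nm,off in ((t,"t9",T),(s,"s9",S)):
    g=cv2.imread("pics/t7.png" if nm=="t9" else "pics/s8.png")
    for c in C:
        q=(proj(im,world(r.x,c[3:5]))-off[:2]+.5)*off[2:]
        cv2.line(g,tuple(map(int,q[0])),tuple(map(int,q[1])),(0,255,0),1)
    cv2.imwrite(f"pics/{nm}.png",g)
st,R=tool();d=R.T@(world(r.x,P0["top_bar"])[0]-st["position"])*1000;print(d,R[:,0].round(3),R[:,2].round(3),st["clock"])
for im in(s,t): print([(m["confidence"],m["point"]) for m in mark_of(im,"top_bar")[:1]],proj(im,world(r.x,P0["top_bar"])))
E
```

```text
[ 0.54413072 -0.02483257  0.94607645] 54.20618789600561 [-1.3 -0.9  0.3  0.1  0.8  0.8  1.3  0.8 -0.3  0.4  1.7 -0.8 -0.  -0.4
 -0.4 -0.2 -0.5 -0.5 -0.4 -0.1]
top_bar [[0.6172 0.0766 0.023 ]]
bottom_bar [[ 0.471  -0.1262  0.011 ]]
[ 12.93715985   5.5009754  133.48127175] [ 0.583  0.813 -0.005] [ 0.025 -0.024 -0.999] 10.7
[(0.75, [251.8, 293.0])] [[290.21485454 251.33381002]]
[(0.9, [220.0, 282.6])] [[285.12054481 218.4280686 ]]
```

View pics/s9.png

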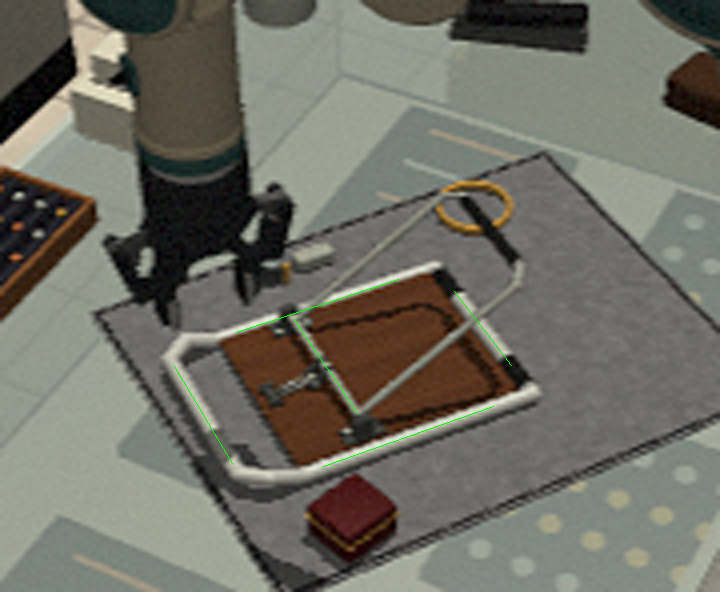

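View pics/t9.png

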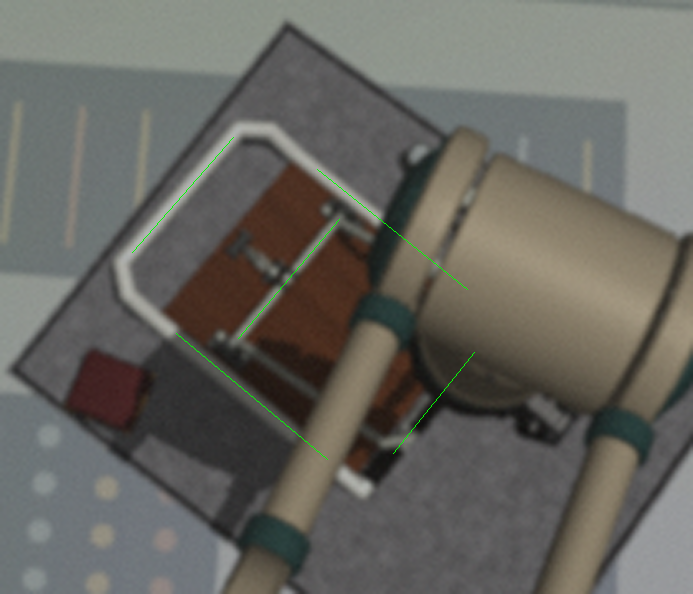

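```bash
python3 -m inch '[[0.1,7,3,0,0],[0.1,5,3,5,0],[0.1,0,0,15,0],[0.1,0,0,20,0],[0.1,0,0,20,0],[0.1,0,0,20,0],[0.1,0,0,12,0],[0.1,0,0,5,0],[0.1,0,0,0,0],[0.1,0,0,0,0]]'; python3 - <<'E'
from h import *
import json
r=json.load(open("pose2.json"))
s=eyes.get_image("side");
st,R=tool();d=R.T@(world(r,P0["top_bar"])[0]-st["position"])*1000;print(st["position"],d,R[:,0].round(3),R[:,2].round(3),st["clock"])
cv2.imwrite("pics/s10.png",cv2.resize(s["frame"][170:300,240:400,::-1],None,fx=4.5,fy=4.5,interpolation=2))
E
```

```text
clock: 11.63
position: [0.6257, 0.0741, 0.0614]
ee_rot: [0.02, 0.891, 0.454, 0.013]
contact_force: [-0.7, -1.2, 1.2]
width: 0.0468
[0.62587093 0.07412496 0.06167374] [ -3.32863723 -10.25817136  38.20695824] [0.587 0.809 0.006] [ 0.042 -0.023 -0.999] 11.6833
```

View pics/s10.png

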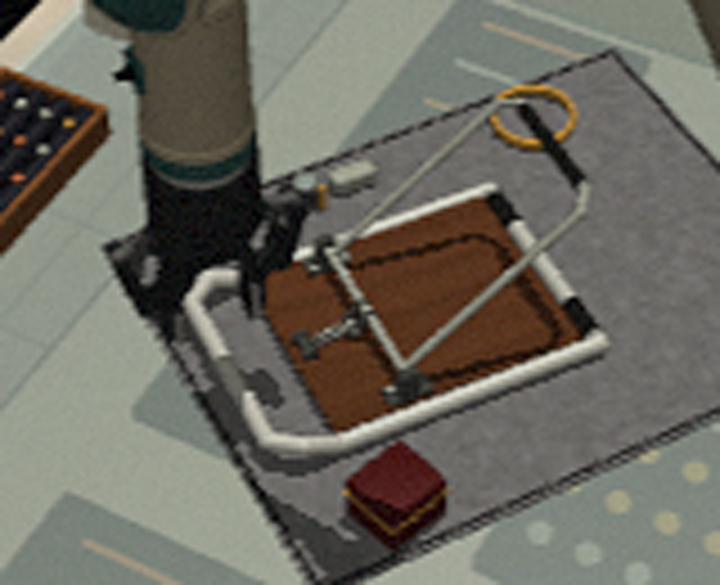

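```bash
python3 -m inch '[[0,-3,-10,0,0],[0,0,0,10,0],[0,0,-1,12,0],[0,0,0,4,0],[0,0,0,0,0],[0,0,0,0,0]]'; python3 - <<'E'
from h import *
import json
r=json.load(open("pose2.json"))
s=eyes.get_image("side");
st,R=tool();d=R.T@(world(r,P0["top_bar"])[0]-st["position"])*1000;print(st["position"],d,R[:,0].round(3),R[:,2].round(3),st["clock"],st["contact_force"])
cv2.imwrite("pics/s11.png",cv2.resize(s["frame"][170:300,240:400,::-1],None,fx=4.5,fy=4.5,interpolation=2))
E
```

```text
clock: 12.18
position: [0.6176, 0.0785, 0.0378]
ee_rot: [0.022, 0.891, 0.454, 0.017]
contact_force: [-0.6, 0.5, 0.1]
width: 0.0426
[0.61774113 0.07847764 0.03788865] [-2.01529743 -0.09327725 14.8841236 ] [0.587 0.81  0.011] [ 0.051 -0.023 -0.998] 12.2333 [-0.71185948  0.17702245 -0.62703611]
```

View pics/s11.png

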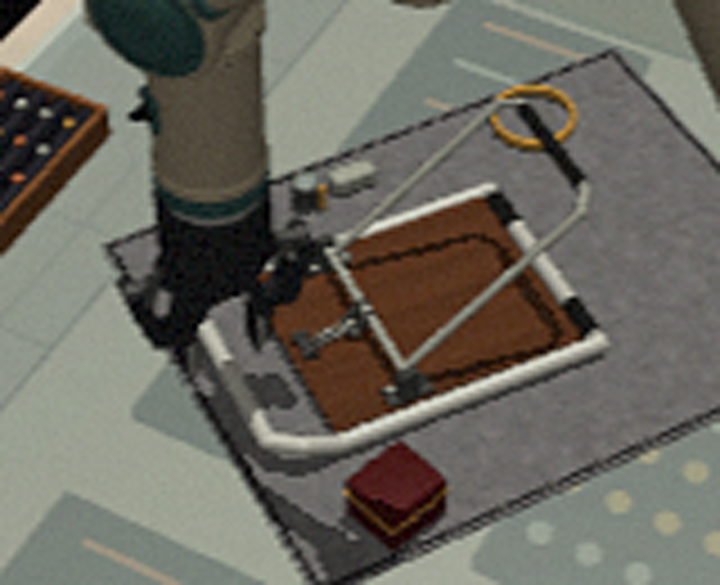

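```bash
python3 -m inch '[[0,-2,0,8,0],[0,0,0,9,0],[0,0,0,8,0],[0,0,0,2,0],[0,0,0,0,0],[0,0,0,0,0]]'; python3 - <<'E'
from h import *
import json
r=json.load(open("pose2.json"))
s=eyes.get_image("side");
st,R=tool();d=R.T@(world(r,P0["top_bar"])[0]-st["position"])*1000;print(st["position"],d,R[:,0].round(3),R[:,2].round(3),st["clock"],st["contact_force"])
cv2.imwrite("pics/s12.png",cv2.resize(s["frame"][170:300,240:400,::-1],None,fx=4.5,fy=4.5,interpolation=2))
E
```

```text
clock: 12.73
position: [0.6189, 0.0758, 0.0088]
ee_rot: [0.022, 0.891, 0.454, 0.018]
contact_force: [-0.3, 0.2, 0.1]
width: 0.0426
[0.61886791 0.07579067 0.00887251] [ -0.16117035  -0.97220806 -14.20759889] [0.587 0.809 0.012] [ 0.053 -0.023 -0.998] 12.7833 [-0.51553886 -0.29855103 -0.10507312]
```

View pics/s12.png

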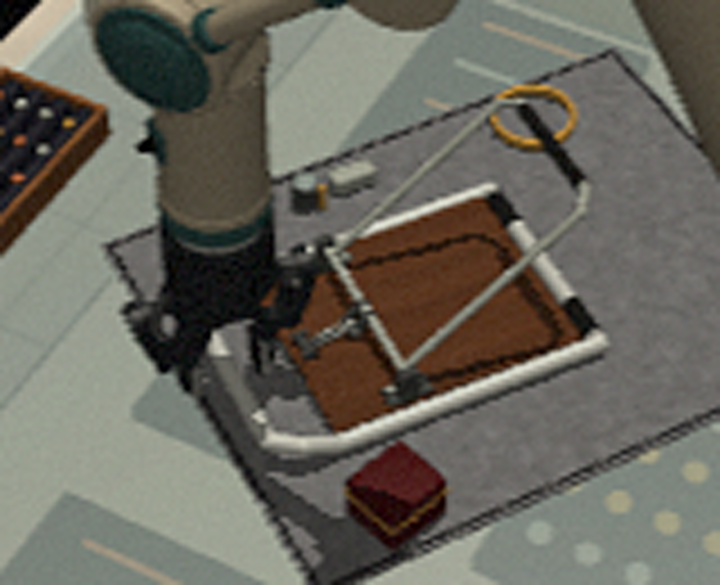

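```bash
python3 -m inch '[[-0.3,0,0,0,0],[-0.5,0,0,0,0],[-1,0,0,0,0],[-1,0,0,0,0],[-1,0,0,0,0],[-1,0,0,0,0]]' 40; python3 - <<'E'
from h import *
st,R=tool();print(st["position"],R[:,0].round(3),R[:,1].round(3),R[:,2].round(3),st["clock"],st["contact_force"],st["moment"],st["width"])
E
```

```text
clock: 13.28
position: [0.6192, 0.0757, 0.0094]
ee_rot: [0.023, 0.89, 0.454, 0.019]
contact_force: [0.0, -0.8, -1.2]
width: 0.0125
[0.61924924 0.07565997 0.00942151] [0.587 0.81  0.013] [ 0.808 -0.586  0.057] [ 0.054 -0.023 -0.998] 13.2833 [ 0.02550146 -0.83722667 -1.19493903] [-0.02779779  0.05760141  0.00529288] 0.012487419886096961
```

```bash
cat > up.py <<'E'
from h import *
st,R=tool(); p0=np.array([.61925,.07566,.00942]); a=np.radians(54.2); u=np.array([np.cos(a),np.sin(a),0]); v=np.array([u[1],-u[0],0])
d=(st["position"]-p0)*1000; h=d[2]; r=-d@u
th=np.arange(0,1.5708,.001); ps=th+np.radians(2.75)
H=250.3*np.sin(ps)-12; Rr=250-250.3*np.cos(ps)+7*th
i=np.argmin((H-h)**2+(Rr-r)**2)
print("h %.1f r %.1f | nearest h %.1f r %.1f theta %.1f lat %.1f"%(h,r,H[i],Rr[i],np.degrees(th[i]),d@v),"F uvz",(st["contact_force"]@u).round(1),(st["contact_force"]@v).round(1),st["contact_force"][2].round(1),"w",round(st["width"]*1000,1),"t",st["clock"],"R",R[:,0].round(3),R[:,1].round(3),R[:,2].round(3))
E
python3 -m inch '[[-1,0,0,-5,0],[-1,-1,0,-8,0],[-1,-1,1,-8,0],[-1,-1,0,-8,0],[-1,-2,0,-8,0],[-1,0,0,0,0]]'; python3 up.py
```

```text
clock: 13.78
position: [0.6143, 0.072, 0.0483]
ee_rot: [0.022, 0.89, 0.454, 0.018]
contact_force: [0.7, -0.2, -5.5]
width: 0.0127
h 38.9 r 5.8 | nearest h 39.0 r 6.0 theta 9.0 lat -1.9 F uvz 0.2 0.7 -5.5 w 12.7 t 13.7833 R [0.586 0.81  0.012] [ 0.808 -0.586  0.055] [ 0.052 -0.023 -0.998]
```

```bash
python3 -m inch '[[-1,-1,0,-7,0],[-1,-2,1,-8,0],[-1,-2,0,-8,0],[-1,-3,1,-8,0],[-1,-3,0,-8,0],[-1,-4,1,-8,0],[-1,-4,0,-8,0],[-1,-5,1,-8,0],[-1,-5,1,-8,0],[-1,-2,0,-3,0],[-1,0,0,0,0]]'; python3 up.py;python3 - <<'E'
from h import *
s=eyes.get_image("side")
cv2.imwrite("pics/s13.png",cv2.resize(s["frame"][110:300,240:440,::-1],None,fx=3.1,fy=3.1,interpolation=2))
E
```

```text
clock: 14.7
position: [0.5941, 0.0432, 0.1321]
ee_rot: [0.022, 0.891, 0.454, 0.02]
contact_force: [1.2, 1.0, -5.3]
width: 0.0125
h 122.7 r 41.1 | nearest h 122.0 r 42.2 theta 29.6 lat -1.4 F uvz 1.5 0.4 -5.3 w 12.5 t 14.7 R [0.587 0.809 0.015] [ 0.808 -0.587  0.057] [ 0.055 -0.021 -0.998]
```

View pics/s13.png

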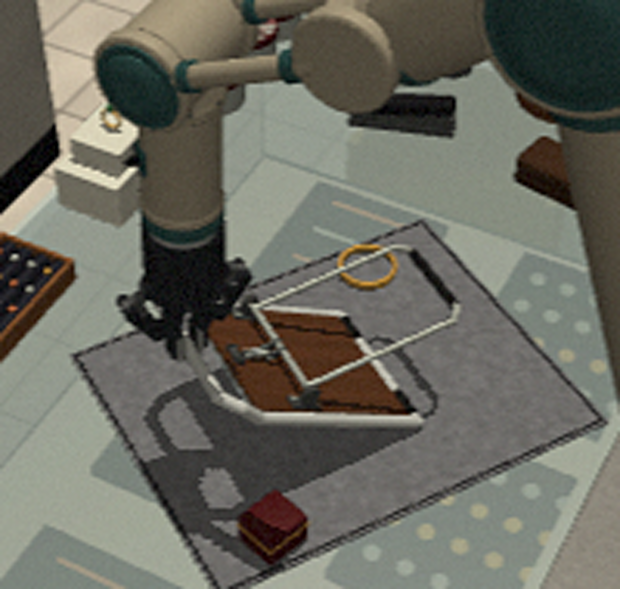

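```bash
python3 -m inch '[[-1,-5,0,-7,0],[-1,-6,1,-8,0],[-1,-6,0,-8,0],[-1,-7,1,-8,0],[-1,-7,0,-7,0],[-1,-7,1,-7,0],[-1,-7,0,-6,0],[-1,-8,0,-6,0],[-1,-5,0,-3,0],[-1,0,0,0,0]]'; python3 up.py
```

```text
clock: 15.58
position: [0.5585, -0.0071, 0.1997]
ee_rot: [0.022, 0.891, 0.453, 0.025]
contact_force: [1.3, 1.0, -4.7]
width: 0.012
h 190.2 r 102.7 | nearest h 187.3 r 104.7 theta 50.0 lat -0.9 F uvz 1.6 0.5 -4.7 w 12.0 t 15.5833 R [0.588 0.809 0.024] [ 0.806 -0.588  0.062] [ 0.064 -0.017 -0.998]
```

```bash
python3 -m inch '[[-1,-6,0,-3,0],[-1,-7,0,-4,0],[-1,-8,0,-5,0],[-1,-8,0,-5,0],[-1,-8,0,-4,0],[-1,-8,0,-4,0],[-1,-8,0,-4,0],[-1,-8,0,-4,0],[-1,-8,0,-3,0],[-1,-7,0,-3,0],[-1,0,0,0,0]]'; python3 up.py;python3 - <<'E'
from h import *
s=eyes.get_image("side")
cv2.imwrite("pics/s14.png",cv2.resize(s["frame"][110:300,240:440,::-1],None,fx=3.1,fy=3.1,interpolation=2))
E
```

```text
clock: 16.5
position: [0.5116, -0.0725, 0.2433]
ee_rot: [0.024, 0.891, 0.452, 0.032]
contact_force: [3.2, 1.7, 1.2]
width: 0.0122
h 233.8 r 183.1 | nearest h 227.3 r 185.1 theta 70.2 lat -0.6 F uvz 3.3 1.6 1.2 w 12.2 t 16.5 R [0.589 0.808 0.035] [ 0.805 -0.589  0.072] [ 0.078 -0.014 -0.997]
```

View pics/s14.png

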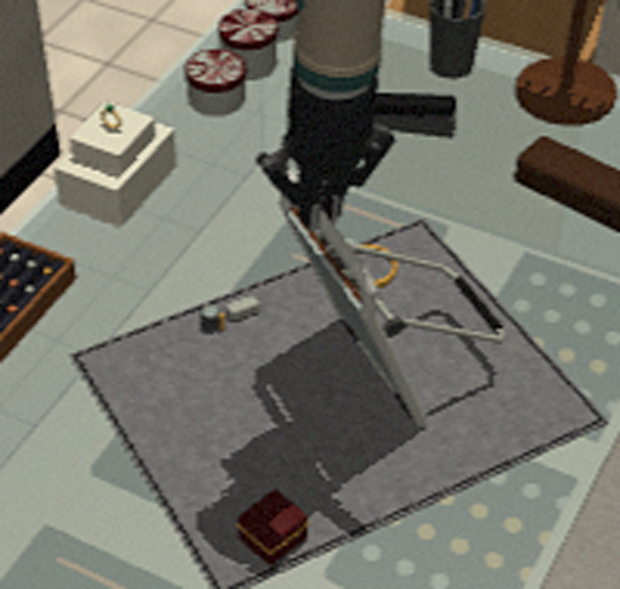

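```bash
cat > fit.py <<'E'
from h import *
import sys
k=sys.argv[1]
s=eyes.get_image("side");t=eyes.get_image("top")
S=.611
P1=dict(P0); P1["stand_bar"]=[18-176.4*np.cos(S),0,28+176.4*np.sin(S)]
def w3(p,loc):
    bx,by,yaw,th,bz=p; u=np.array([np.cos(yaw),np.sin(yaw),0]);l=np.array([-u[1],u[0],0]);z=np.array([0,0,1.])
    X=np.cos(th)*u+np.sin(th)*z; Z=-np.sin(th)*u+np.cos(th)*z
    loc=(np.atleast_2d(loc)-[-125,0,7])/1000.
    return np.array([bx,by,bz])+loc[:,:1]*X+loc[:,1:2]*l+loc[:,2:]*Z
obs=[]
for im,nm in((t,"top"),(s,"side")):
    for n in P1:
        m=mark_of(im,n)
        if m and m[0]["confidence"]>.4: obs.append((im,nm,n,np.array(m[0]["point"])[::-1],m[0]["confidence"]))
st,R=tool(); gp=st["position"]-R[:,2]*.014
def f(p):
    o=[]
    for im,nm,n,q,c in obs: o+=list(c*(proj(im,w3(p,P1[n]))[0]-q))
    o+=list((w3(p,P1["top_bar"])[0]-gp)[:2]*1000/2.)
    o.append((p[4]-.011)*1000); o.append((p[2]-.945)*30)
    return o
r=least_squares(f,[.465,-.135,.945,float(sys.argv[2]),.011],loss="soft_l1")
print("B",r.x[:2].round(4),"yaw",np.degrees(r.x[2]).round(1),"th",np.degrees(r.x[3]).round(1),"bz",r.x[4].round(4))
for o in obs: print(o[1],o[2],round(o[4],2),(proj(o[0],w3(r.x,P1[o[2]]))[0]-o[3]).round(1))
print("T fit",w3(r.x,P1["top_bar"]).round(4),"grip pt",gp.round(4),"foot",w3(r.x,P1["stand_bar"]).round(4))
L=[((125,-65,19),(125,65,19)),((-125,-80,7),(-125,80,7)),((-145+0,0,0),(-145,0,0)),((-125,85,7),(80,85,7)),((-125,-85,7),(80,-85,7)),((18,-60,28),(18,60,28))]
f0=P1["stand_bar"];L.append(((f0[0],-42,f0[2]),(f0[0],42,f0[2])))
for im,nm,c0,r0,w,hh in ((t,"t",300,190,130,130),(s,"s",280,120,170,170)):
    sc=590/hh; g=cv2.resize(im["frame"][r0:r0+hh,c0:c0+w,::-1],None,fx=sc,fy=sc,interpolation=2); raw=g.copy()
    for a,b in L:
        q=(proj(im,w3(r.x,[a,b]))-[c0,r0]+.5)*sc
        cv2.line(g,tuple(map(int,q[0])),tuple(map(int,q[1])),(0,255,0),1)
    cv2.imwrite(f"pics/f{nm}{k}.png",g);cv2.imwrite(f"pics/r{nm}{k}.png",raw)
E
python3 fit.py 1 1.25; python3 up.py
```

```text
B [ 0.4639 -0.1328] yaw 53.9 th 68.5 bz 0.011
top top_bar 0.97 [5.4 0.4]
top bottom_bar 0.57 [-0.9  0.4]
top stand_hinge 0.71 [-0.1 -2. ]
top stand_bar 0.89 [-0.5 -0.2]
top mirror 0.63 [ 1.1 -0.8]
side top_bar 0.85 [-1.1  2. ]
side bottom_bar 0.83 [-1.8 -1.3]
side stand_hinge 0.95 [ 1.5 -1.5]
side stand_bar 0.65 [ 2.7 -0.7]
side mirror 0.92 [0.6 2.6]
T fit [[ 0.5112 -0.0679  0.248 ]] grip pt [ 0.5117 -0.0705  0.2565] foot [[ 0.3965 -0.2251  0.0543]]
h 233.2 r 181.0 | nearest h 226.6 r 182.9 theta 69.7 lat -0.7 F uvz 2.0 2.9 1.9 w 12.3 t 17.15 R [0.587 0.809 0.036] [ 0.806 -0.588  0.071] [ 0.079 -0.013 -0.997]
```

View pics/fs1.png

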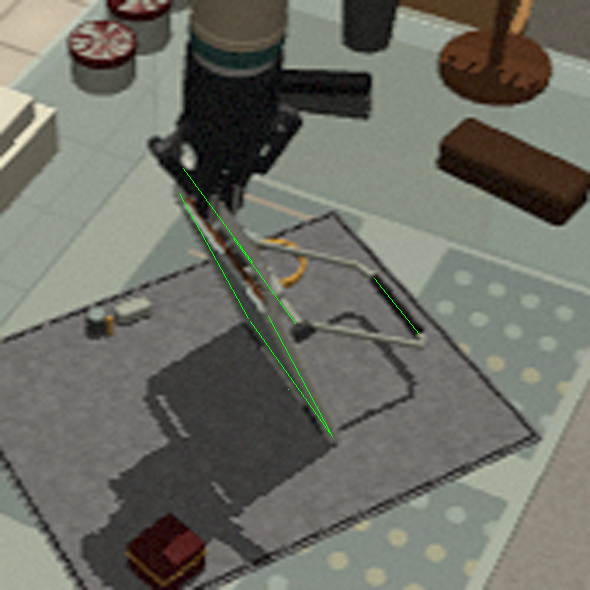

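View pics/ft1.png

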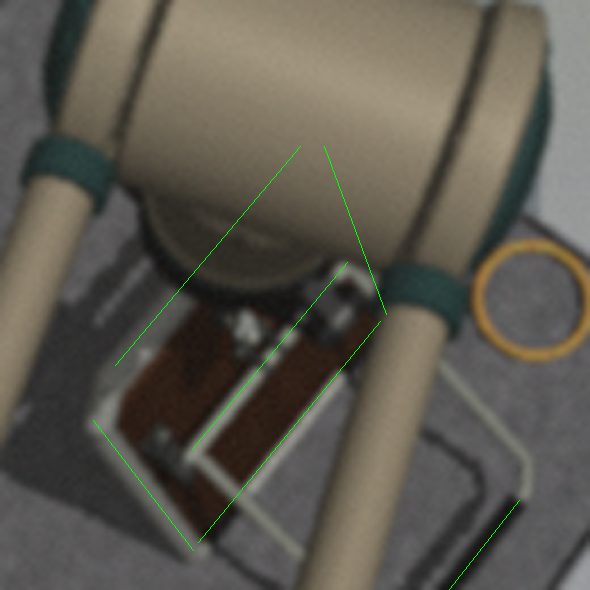

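```bash
python3 - <<'E'
from h import *
s=eyes.get_image("side")
cv2.imwrite("pics/s15.png",cv2.resize(s["frame"][150:250,300:420,::-1],None,fx=6,fy=6,interpolation=2))
st,R=tool()
for d in (0,.005,.01,.0187,.03): print(d,(proj(s,st["position"]-R[:,2]*d)[0]-[300,150])*6)
E
python3 up.py
```

```text
0 [252.15130768 191.06791942]
0.005 [252.94864999 183.67403436]
0.01 [253.75059924 176.23742841]
0.0187 [255.1570922  163.19479012]
0.03 [257.0052735  146.05630404]
h 233.2 r 181.0 | nearest h 226.6 r 182.9 theta 69.7 lat -0.7 F uvz 3.5 2.3 1.8 w 12.3 t 17.2 R [0.587 0.809 0.036] [ 0.806 -0.588  0.071] [ 0.079 -0.013 -0.997]
```

View pics/s15.png

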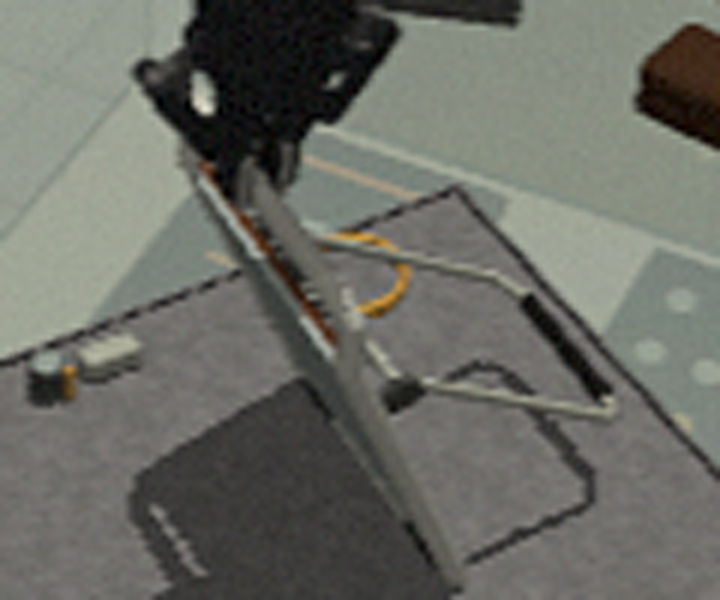

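```bash
python3 - <<'E'
from h import *
s=eyes.get_image("side")
st,R=tool()
g=cv2.resize(s["frame"][170:210,310:370,::-1],None,fx=12,fy=12,interpolation=cv2.INTER_CUBIC)
c=st["position"]; l=-R[:,1]*[1,1,0]
for y in (-.07,-.04,0,.04,.07):
  for z,col in((.248,(0,0,255)),(.2565,(0,255,0))):
    p=c+l*y;p[2]=z;q=(proj(s,p)[0]-[310,170]+.5)*12;print(y,z,q);cv2.circle(g,tuple(map(int,q)),4,col,-1)
cv2.imwrite("pics/s16.png",g)
E
```

```text
-0.07 0.248 [266.02876131 -37.52741055]
-0.07 0.2565 [265.90634626 -64.05565154]
-0.04 0.248 [318.5405475   33.56628023]
-0.04 0.2565 [318.66030726   7.01840857]
0 0.248 [390.73796772 131.31159498]
0 0.2565 [391.20104627 104.75068777]
0.04 0.248 [465.55306966 232.60088848]
0.04 0.2565 [466.38457016 206.04352331]
0.07 0.248 [523.46907167 311.01113953]
0.07 0.2565 [524.59462279 284.46843589]
```

View pics/s16.png

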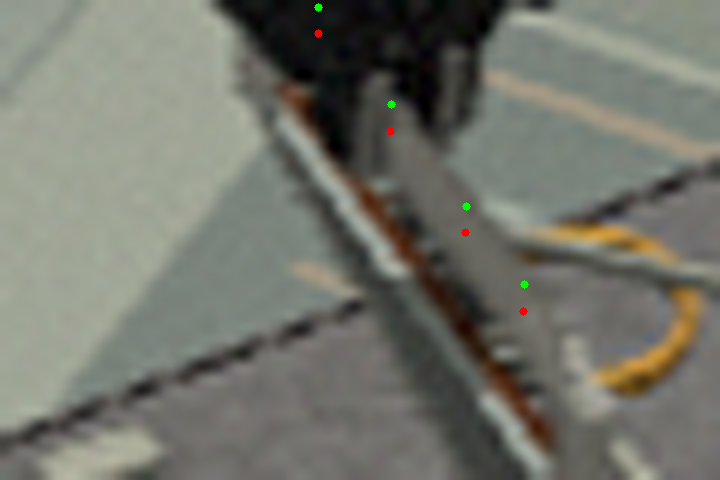

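```bash
python3 -m inch '[[-1,-5,0,-1,0],[-1,-7,0,-1,0],[-1,-7,0,-1,0],[-1,-7,0,-1,0],[-1,-7,0,-1,0],[-1,-7,0,-1,0],[-1,-3,0,0,0],[-1,0,0,0,0]]'; python3 up.py
```

```text
clock: 17.92
position: [0.4891, -0.1037, 0.2515]
ee_rot: [0.023, 0.89, 0.453, 0.039]
contact_force: [2.6, 0.3, 1.1]
width: 0.0123
h 242.1 r 221.6 | nearest h 235.5 r 222.5 theta 78.7 lat -0.7 F uvz 1.8 1.9 1.1 w 12.3 t 17.9167 R [0.586 0.809 0.048] [ 0.805 -0.588  0.076] [ 0.09  -0.006 -0.996]
```

```bash
python3 -m inch '[[-1,-5,0,0,0],[-1,-6,0,0,0],[-1,-6,0,0,0],[-1,-6,0,0,0],[-1,-5,0,0,0],[-1,-2,0,0,0],[-1,0,0,0,0]]'; python3 up.py; python3 fit.py 2 1.5
```

```text
clock: 18.5
position: [0.4702, -0.1301, 0.2536]
ee_rot: [0.024, 0.89, 0.453, 0.04]
contact_force: [2.8, 0.6, 3.5]
width: 0.0121
h 244.2 r 254.1 | nearest h 238.2 r 254.3 theta 85.8 lat -0.6 F uvz 2.1 1.9 3.5 w 12.1 t 18.5 R [0.587 0.808 0.05 ] [ 0.805 -0.589  0.079] [ 0.093 -0.007 -0.996]
B [ 0.4606 -0.1356] yaw 52.2 th 84.5 bz 0.0111
top top_bar 0.63 [2.4 2.4]
top bottom_bar 0.81 [-2.1 -0.2]
top stand_hinge 0.88 [ 1.1 -0.8]
top stand_bar 0.85 [ 0.7 -0.4]
top mirror 0.71 [ 1.6 -1.4]
side top_bar 0.9 [-1.3  1.5]
side bottom_bar 0.59 [-1.3 -0.9]
side stand_hinge 0.6 [ 2.2 -0.2]
side stand_bar 0.64 [ 2.6 -0.2]
side mirror 0.77 [0.  2.9]
T fit [[ 0.468  -0.1261  0.2611]] grip pt [ 0.4694 -0.1293  0.2675] foot [[ 0.386  -0.2318  0.0214]]
```

View pics/fs2.png

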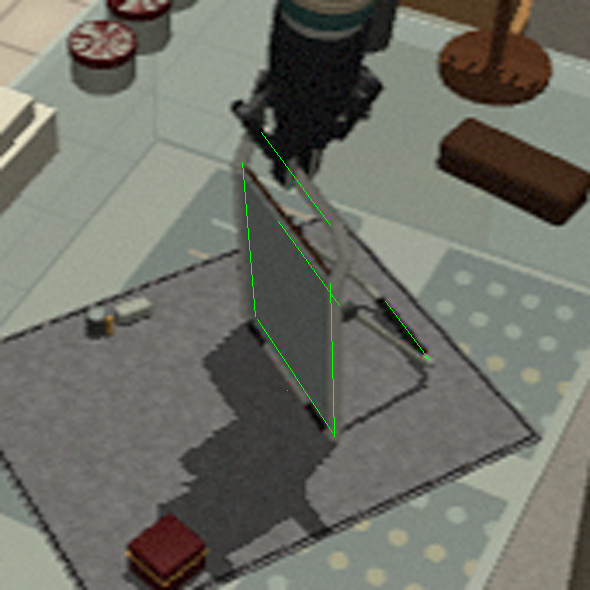

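View pics/rs2.png

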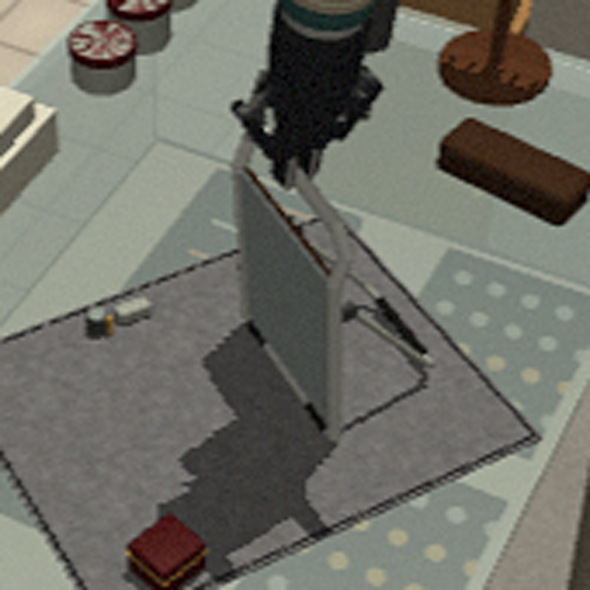

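View pics/ft2.png

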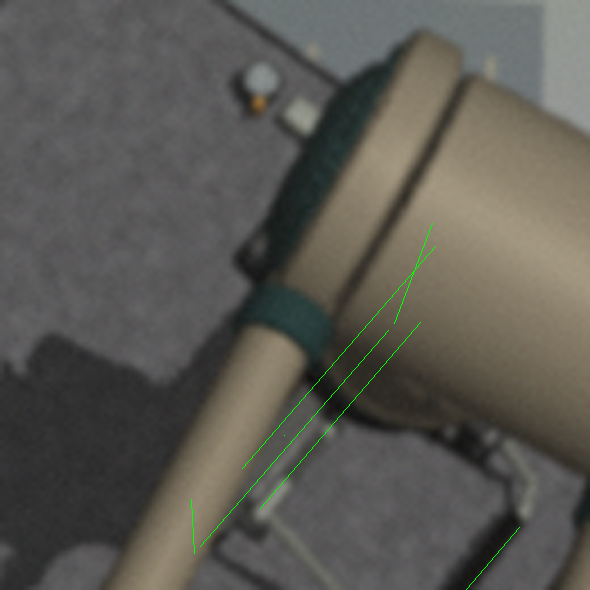

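```bash
python3 -m inch '[[-1,-4,0,0,0],[-1,-5,0,0,0],[-1,-4,0,0,0],[-1,0,0,0,0],[-1,0,0,0,0]]'; python3 up.py;python3 -m inch '[[-1,-3,0,0,0],[-1,0,0,0,0],[-1,0,0,0,0]]'; python3 up.py;  python3 fit.py 3 1.55
```

```text
clock: 19.52
position: [0.4623, -0.141, 0.2531]
ee_rot: [0.025, 0.89, 0.454, 0.039]
contact_force: [1.3, -1.4, 4.7]
width: 0.0121
h 243.7 r 267.5 | nearest h 238.2 r 267.4 theta 88.8 lat -0.6 F uvz -0.4 1.9 4.7 w 12.1 t 19.5167 R [0.585 0.81  0.048] [ 0.806 -0.587  0.079] [ 0.092 -0.008 -0.996]
clock: 19.77
position: [0.4603, -0.1438, 0.253]
ee_rot: [0.025, 0.89, 0.454, 0.039]
contact_force: [3.2, -1.3, 4.7]
width: 0.0119
h 243.6 r 271.0 | nearest h 238.1 r 270.7 theta 89.5 lat -0.6 F uvz 0.8 3.4 4.7 w 11.9 t 19.7667 R [0.585 0.81  0.047] [ 0.806 -0.587  0.079] [ 0.092 -0.009 -0.996]
B [ 0.4596 -0.134 ] yaw 53.0 th 88.9 bz 0.011
top top_bar 0.87 [ 5.1 -0.7]
top stand_hinge 0.89 [-0.7 -0.7]
top stand_bar 0.87 [ 0.7 -0.3]
top mirror 0.69 [ 0.7 -1.2]
side top_bar 0.75 [-1.1 -1.7]
side bottom_bar 0.78 [-1.9  0.6]
side stand_hinge 0.98 [2.9 0. ]
side stand_bar 0.52 [1.1 0.2]
side mirror 0.96 [1.4 4.4]
T fit [[ 0.4553 -0.1397  0.2611]] grip pt [ 0.4591 -0.1436  0.267 ] foot [[ 0.3861 -0.2316  0.0118]]
```

View pics/rs3.png

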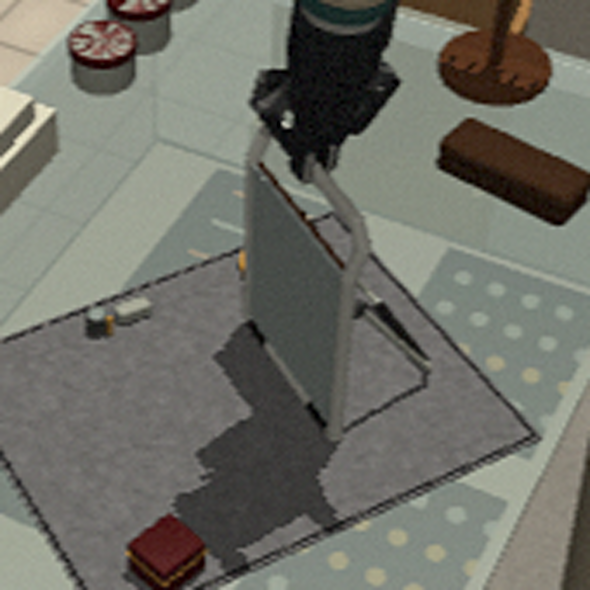

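```bash
python3 -m inch '[[-1,-3,0,0,0],[-1,0,0,0,0],[-1,0,0,0,0]]'; python3 up.py;python3 -m inch '[[-1,-3,0,0,0],[-1,0,0,0,0],[-1,0,0,0,0]]'; python3 up.py;  python3 fit.py 4 1.56
```

```text
clock: 20.62
position: [0.4587, -0.146, 0.2529]
ee_rot: [0.025, 0.89, 0.454, 0.04]
contact_force: [1.7, -0.9, 4.3]
width: 0.0123
h 243.5 r 273.7 | nearest h 238.0 r 272.8 theta 90.0 lat -0.6 F uvz 0.3 1.9 4.3 w 12.3 t 20.6167 R [0.585 0.81  0.048] [ 0.806 -0.587  0.08 ] [ 0.093 -0.008 -0.996]
clock: 20.87
position: [0.4581, -0.1467, 0.2529]
ee_rot: [0.023, 0.89, 0.454, 0.042]
contact_force: [2.3, -0.4, 4.7]
width: 0.0122
h 243.5 r 274.6 | nearest h 238.0 r 272.8 theta 90.0 lat -0.6 F uvz 1.0 2.1 4.7 w 12.2 t 20.8667 R [0.585 0.809 0.054] [ 0.805 -0.587  0.08 ] [ 0.096 -0.003 -0.995]
B [ 0.4654 -0.1361] yaw 54.1 th 91.0 bz 0.011
top top_bar 0.65 [-122.8  -54.3]
top stand_bar 0.61 [-1.1  0.2]
side top_bar 0.76 [-2.7 -1.3]
side bottom_bar 0.65 [-0.6  0.2]
side stand_hinge 0.82 [ 3.  -0.1]
side stand_bar 0.46 [-0.9 -1.2]
side mirror 0.79 [2.5 1.3]
T fit [[ 0.4558 -0.1494  0.2607]] grip pt [ 0.4567 -0.1466  0.2669] foot [[ 0.3938 -0.2351  0.0074]]
```

View pics/rs4.png

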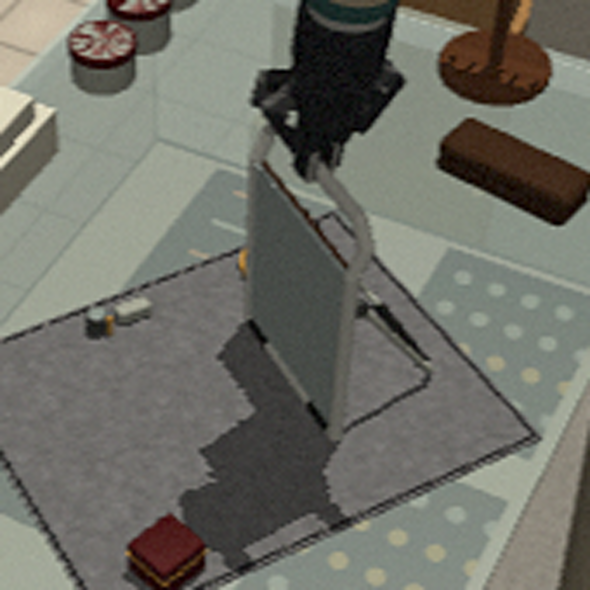

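View pics/ft4.png

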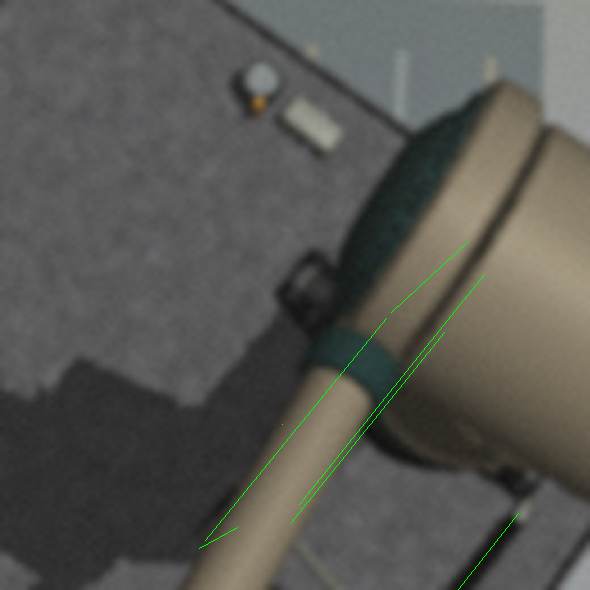

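```bash
python3 up.py; python3 - <<'E'
from h import *
s=eyes.get_image("side");t=eyes.get_image("top")
a=mark_of(s,"stand_bar")[0];b=mark_of(t,"stand_bar")[0]
print("foot tri",tri(ray(s,a["point"]),ray(t,b["point"])).round(4),a["confidence"],b["confidence"])
c=mark_of(s,"bottom_bar")[0];print("B at z .011",at_z(s,c["point"],.011).round(4),"foot side z.0095",at_z(s,a["point"],.0095).round(4),"foot top",at_z(t,b["point"],.0095).round(4))
r0,c0,k=150,340,6
g=cv2.resize(s["frame"][r0:r0+100,c0:c0+80,::-1],None,fx=k,fy=k,interpolation=cv2.INTER_CUBIC)
# vertical line from bottom near corner (px)
bp=(335/3.4706+280-.5,432/3.4706+120-.5)
w=at_z(s,(bp[1],bp[0]),.011); q=proj(s,[w,w+[0,0,.2]]);q=(q-[c0,r0]+.5)*k
cv2.line(g,tuple(map(int,q[0])),tuple(map(int,q[1])),(0,255,0),1)
cv2.imwrite("pics/v4.png",g)
E
```

```text
h 243.5 r 274.6 | nearest h 238.0 r 272.8 theta 90.0 lat -0.7 F uvz 0.7 2.1 4.1 w 12.4 t 21.4667 R [0.585 0.809 0.054] [ 0.805 -0.587  0.079] [ 0.096 -0.003 -0.995]
foot tri [ 0.3976 -0.2375  0.0059] 0.7 0.88
B at z .011 [ 0.4619 -0.137   0.011 ] foot side z.0095 [ 0.3985 -0.2336  0.0095] foot top [ 0.3955 -0.2375  0.0095]
```

View pics/v4.png

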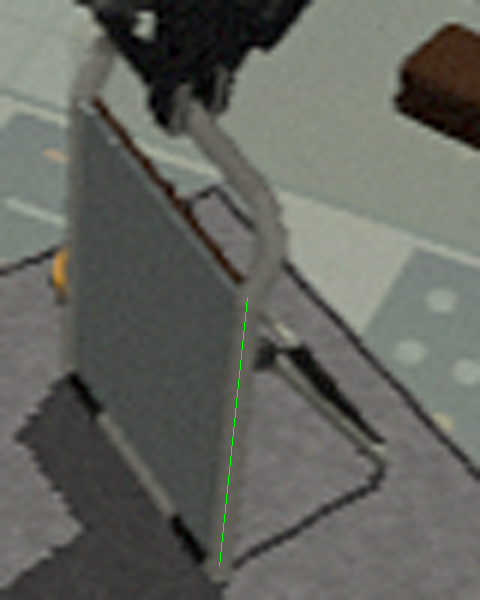

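```bash
python3 -m inch '[[-1,-2,0,0,0],[-1,0,0,0,0],[-1,0,0,0,0]]'; python3 up.py; python3 fit.py 5 1.57
```

```text
clock: 21.97
position: [0.4576, -0.1466, 0.253]
ee_rot: [0.022, 0.89, 0.454, 0.044]
contact_force: [3.1, -0.9, 2.6]
width: 0.012
h 243.6 r 274.8 | nearest h 238.0 r 272.8 theta 90.0 lat -1.1 F uvz 1.0 3.0 2.6 w 12.0 t 21.9667 R [0.585 0.809 0.058] [ 0.805 -0.587  0.079] [ 0.098  0.001 -0.995]
B [ 0.4617 -0.1398] yaw 54.2 th 89.3 bz 0.0109
top bottom_bar 0.68 [-1.   1.9]
top stand_bar 0.77 [-0.6 -0.1]
side top_bar 0.59 [-4.   1.4]
side bottom_bar 0.57 [-0.2 -1.6]
side stand_hinge 0.72 [ 1.5 -1.2]
side stand_bar 0.66 [-0.4 -0.3]
side mirror 0.76 [ 0.1 -0.5]
T fit [[ 0.4564 -0.1472  0.261 ]] grip pt [ 0.4562 -0.1467  0.267 ] foot [[ 0.3902 -0.2389  0.0109]]
```

View pics/rs5.png

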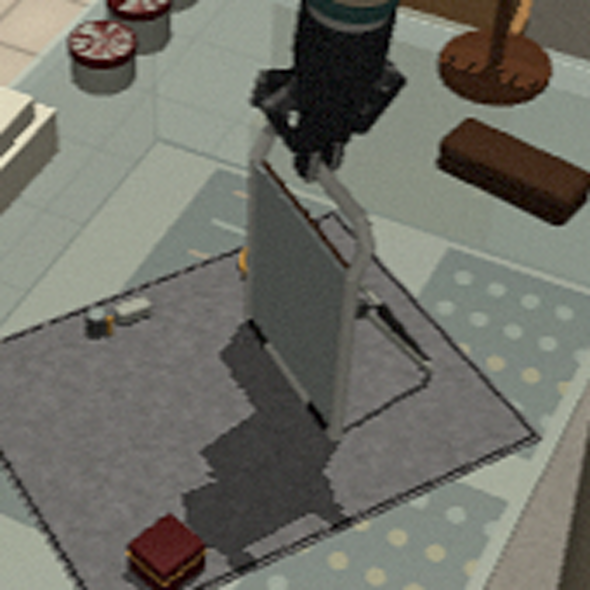

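```bash
python3 -m inch '[[-1,0,0,0,0],[-1,0,0,0,0],[-1,0,0,0,0],[-1,0,0,0,0],[-1,0,0,0,0],[-1,0,0,0,0]]'; python3 up.py; python3 - <<'E'
from h import *
s=eyes.get_image("side");t=eyes.get_image("top")
for n,z in dict(ring_box=.004,loupe=.004,bangle=.004,specs_case=0,gift_box=0,stapler=0).items():
    print(n,[np.round(at_z(im,m[0]["point"],z)*1000) for im in (t,s) if (m:=mark_of(im,n))])
print(manip.get_state()["qd"].round(4))
E
python3 up.py
```

```text
clock: 23.07
position: [0.4576, -0.1467, 0.253]
ee_rot: [0.022, 0.89, 0.454, 0.044]
contact_force: [3.6, -0.3, 3.4]
width: 0.0124
h 243.6 r 274.9 | nearest h 238.0 r 272.8 theta 90.0 lat -1.1 F uvz 1.8 3.1 3.4 w 12.4 t 23.0667 R [0.585 0.809 0.058] [ 0.805 -0.588  0.079] [ 0.098  0.001 -0.995]
ring_box [array([464., 121.,   4.]), array([455., 126.,   4.])]
loupe [array([ 651., -110.,    4.]), array([ 652., -111.,    4.])]
bangle []
specs_case [array([ 386., -497.,    0.]), array([ 375., -504.,    0.])]
gift_box [array([579., 471.,   0.]), array([569., 473.,   0.])]
stapler [array([ 627., -529.,    0.]), array([ 642., -534.,    0.])]
[ 0.0004  0.     -0.0004 -0.0001 -0.0009  0.    ]
h 243.6 r 274.9 | nearest h 238.0 r 272.8 theta 90.0 lat -1.1 F uvz 2.5 2.8 3.4 w 12.0 t 23.7667 R [0.585 0.809 0.058] [ 0.805 -0.588  0.079] [ 0.098  0.001 -0.995]
```

Stable and still; the other items are where they were (the bangle is hidden behind the mirror and arm, and was never near the path).

```bash
python3 -c "
from rig import manip
print(manip.sign_off())"
```

```text
the job is handed in; nothing more can be done
None
```

The mirror is standing upright on its bottom bar and the kickstand's foot, with the gripper still holding the top bar. I handed the job in at about 24 s. I lifted the kickstand by its foot bar past dead centre to its stop, let go and saw that it stayed there. Then I gripped the top bar at 40 N and raised it along its arc without a drop.

**What the last checks showed**
- **Angle and foot:** the last camera fit put the mirror at 89.3°. An earlier check put the foot 119 mm behind the bottom bar, against the expected 120 mm. The arm's last two pushes towards the foot met resistance, which I read as the foot resting on the mat.
- **Stillness and force:** the joints were still, and the forces on the tool were about 3 N or less along each axis, with the gripper pressing lightly down.
- **Other items:** the ring box, loupe, spectacle case, gift box and stapler were where they started, within the networks' error of up to about 15 mm.

**What disagreed or was not confirmed**
- The bar slid about 5 mm towards the fingertips during the lift, but it stayed firmly between the pads.
- The tool ended tilted about 5 to 6° from straight down.
- The fits scattered by about a degree between looks. Single network marks were also off now and then; one top-view mark for the top bar was far out and the fit gave it little weight.
- The bangle was mostly hidden behind the mirror in the last pictures and no network found it, so I could not re-measure it. I did not re-check the calculator either; nothing went near it.

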